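Pack the finished valve balls

TASK

Pull the flat pry bar out of its upright holder, lever the lid of the grey transport case open with the bar's blade under the steel tab, and swing the lid right back. Lower every valve ball from the cork mat gently, without dropping it, onto the rubber in the case, one ball to a compartment, then shut the lid fully; the pry bar must finish standing in its holder again, blade down. Leave the other parts on the bench where they are.

Things in the scene. Friction and masses are not known exactly. Their poses are not given: they have to be found in the camera images.
- holder: Fixed aluminium sleeve on a dark steel foot plate (90 x 100 x 8 mm). Origin: centre of the foot's underside. The sleeve stands on it, 22 x 40 mm outside, its pocket 14 mm along x by 32 mm along y, pocket floor at z = 8 mm, open rim at z = 78 mm. It stands to the left or the right of the case.
- bar: Loose flat pry bar, 155 mm long, 0.2 kg; starts blade down in the holder, loose in it and leaning up to 10 degrees, axes along the holder's. Origin: middle of the tip; z runs from tip to handle. Steel blade 4 mm thick (x), 20 mm wide (y), z = 0 to 85 mm, the last 20 mm at the tip 14 mm wide. Black handle 18 mm (x) by 26 mm (y), z = 85 to 155 mm. Centre of mass at about z = 93 mm.
- bar_grip (a point): Point on the pry bar's axis in the upper half of the handle, 130 mm from the tip: a good place to grip it, across the 26 mm (y).
- case: Fixed grey case, 150 mm (x) by 286 mm (y), walls 5 mm (the rear, +x, one 35 mm), rim at z = 68 mm. Origin: centre of its underside; the front (with the lid's tab) faces -x, the hinge is the far (+x) rim. Inside, four compartments in a row along y, middles at x = -15 mm, each 110 mm (x) by 66 mm (y), parted by 4 mm dividers with tops at z = 44 mm. Floor: a rubber pad, top at z = 10 mm.
- pad: The fixed black rubber pad on the floor of the case, 6 mm thick, its origin at the centre of its underside, 4 mm above the case's underside and 15 mm nearer the front than its origin.
- cell0 (a point): Centre of compartment 0 of the case, on the top of the pad; compartments are numbered along the case's y, 70 mm apart.
- cell1 (a point): Centre of compartment 1 of the case, on the top of the pad; compartments are numbered along the case's y, 70 mm apart.
- cell2 (a point): Centre of compartment 2 of the case, on the top of the pad; compartments are numbered along the case's y, 70 mm apart.
- cell3 (a point): Centre of compartment 3 of the case, on the top of the pad; compartments are numbered along the case's y, 70 mm apart.
- hinge (a point): Middle of the lid's hinge line: x = +75 mm, z = 68 mm in the case's frame; the line runs along the case's y.
- lid_angle (a joint): Angle of the lid (rad): 0 shut (as at the start), 1.57 standing upright, 2.0 its stop. The hinge is stiff enough to stay wherever it is left; about 2 N at the tab moves it.
- lid: Lid of the case: a 5 mm plate, 150 x 286 mm, its underside on the rim when shut, with a steel pry tab in the middle of its front edge, 5 mm thick, 80 mm wide, sticking out 20 mm in front of the case (150 to 170 mm from the hinge line), free underneath, underside level with the lid's. Origin: middle of the hinge line, in the underside; -x points to the tab, y along the hinge, z out of its top.
- mat: Fixed cork mat, 210 x 210 x 2 mm, on which the balls lie at the start, on the other side of the case from the holder. Origin: centre of its underside.
- ball0: Steel valve ball, origin at its centre: 56 mm diameter with two flat faces, so 40 mm high, 0.2 to 0.4 kg; it stands on one flat (a disc of 39 mm) with its centre 20 mm above what it stands on, dark bore on top. All balls are alike; two to four of them are present (None: absent, or held).
- ball1: Steel valve ball, origin at its centre: 56 mm diameter with two flat faces, so 40 mm high, 0.2 to 0.4 kg; it stands on one flat (a disc of 39 mm) with its centre 20 mm above what it stands on, dark bore on top. All balls are alike; two to four of them are present (None: absent, or held).
- ball2: Steel valve ball, origin at its centre: 56 mm diameter with two flat faces, so 40 mm high, 0.2 to 0.4 kg; it stands on one flat (a disc of 39 mm) with its centre 20 mm above what it stands on, dark bore on top. All balls are alike; two to four of them are present (None: absent, or held).
- ball3: Steel valve ball, origin at its centre: 56 mm diameter with two flat faces, so 40 mm high, 0.2 to 0.4 kg; it stands on one flat (a disc of 39 mm) with its centre 20 mm above what it stands on, dark bore on top. All balls are alike; two to four of them are present (None: absent, or held).
- wrench: Loose bystander: steel wrench 170 mm long lying in front of the case; not to be moved.
- bush: Loose bystander: brass flanged bush, 48 mm across, 40 mm high; origin under its centre; not to be moved.
- gear: Loose bystander: steel gear, 80 mm across, 28 mm high with its hub; origin under its centre; not to be moved.
- conrod: Loose bystander: connecting rod about 155 mm long, 26 mm high, lying flat; origin near its middle; not to be moved.
- vblock: Loose bystander: steel V-block 60 x 50 x 43 mm; origin under its centre; not to be moved.
Mind the look-alikes: they are no part of the job. Leave any orange look-alike of the bar alone. What is shaped like the ball1 but blue is not meant.

How it is judged:
By the outcome, as a careful person would: the job done as asked, in the order asked, and still so for the second after the job is handed in, with the robot touching nothing.
Of ball0, ball1, ball2, ball3 only 2 to 4 are there at a start; the rules pass over those that are not, and their reading is None.
At some moment in a run one of ball0, ball1, ball2, ball3 may be knocked a few centimetres aside while the robot is not near it.
It also fails if it takes over 210 s, if anything falls off the work surface, if the arm or the gripper's body presses on something with over 40 N, if the wrist force passes 120 N, or if a joint passes its speed limit or range.

ROBOT

A 7-joint arm with a two-finger parallel gripper is mounted at the origin on the work surface. World frame = base frame: x ahead of the robot, y to its left, z up, the work surface at z = 0. Lengths are in mm, angles in rad, forces in N, time in s.
With the tool pointing down it reaches from about 375 to 925 mm from the base axis. Payload 3.1 kg.
Tool frame: the origin (TCP) lies midway between the tips of the shut fingers; the grasp point (between the pads) lies 19 mm behind it; z points along the fingers, y is the direction in which the jaws open and shut (so a half turn about z gives the same grasp; the last joint's range is limited). The gripper opens to 85 mm and grips with 20 to 120 N. Pads are 22 mm wide; open, the fingers measure 114 mm over their backs; the gripper's body (76 mm by 85 mm) begins 54 mm behind the grasp point. The pads swing forward as they close: fully open they stand 13 mm farther back than shut.
Start: joints at [-1.336, 0.383, 0.044, 1.598, -0.018, 1.161, -0.05], TCP at [212.326, 614.345, 210.669] pointing down, gripper open.
Joint ranges: [-2.61, 2.61], [-0.41, 2.15], [-1.48, 1.57], [0, 2.5], [-1.57, 4.71], [0.05, 1.97], [-2.85, 2.85]. Speed limits (rad/s): [2.79, 2.79, 3.14, 3.14, 3.14, 3.14, 3.14].

INTERFACE

Orientations are given as a rotation vector (axis times angle).
In Python, from bench import robot, vision, workorder gives the robot as it stands. The module is installed in compiled form; this text tells all that it offers.
- The arm moves only by the tool jog_arm, never from a script. Its argument "motion" is text: rows parted by semicolons, each of 5 numbers parted by spaces: the shift along the tool's x, y, z as a fraction of full scale, then the turn about the tool's z as a fraction of full scale, then the closure, from 0 (fully open) to 1 (shut). In form: dx dy dz spin jaw; .... A call has 1 to 20 rows; each row shifts and turns the commanded pose from where the row before left it, along the tool's axes as they then stand; what a row does not reach is not made up. Full scale, the value 1, is 120 mm for a shift and pi/2 rad for a turn. A row lasts 1/10 s, in which the tool goes at most 50 mm and 8.59 degrees, less where a joint would pass 70% of its speed; a pose out of reach is approached as far as the arm can. A call with a number of a shift or a turn outside -1 to 1 is refused whole. A call with a gripper value outside its range is refused whole. The fingers move at their own pace and stop on an object; "grip_force" is the grip in N (left out, the last holds). Time passes only in rows, so rows that do not move let the fingers close. It gives the time, the measured TCP pose, the force and the opening at its end, in the units of the state.
- robot.sense(): the state, without advancing time (a new reading comes with each control period).
- vision.camera(name): name is "scene" or "side" or "wrist"; returns a dict with "color" (480x640x3 uint8, red, green, blue), "K" (3x3 intrinsics, pixels), "xyz" and "orientation" of the camera in the world. Camera axes: x right, y down, z forward; pixel columns grow to the right and rows downward; lengths in mm; the calibration is good to about 2 mm. The wrist camera is an equidistant fisheye: a pixel r from the principal point sees the ray r / f radians off the axis. A picture is of the moment at which its call begins. There is no depth.
- workorder.job_done(): hands the job in, once; it reports no verdict.
The state is a dict: "t": time; "joints": joint angles; "joint_velocities": joint speeds; "effort": joint torques, N m; "ee_pos": TCP position; "tcp_rot": TCP orientation; "wrist_force": force on the tool from outside, world axes, zero at the start; "ft_torque": the same for the moment, N m; "gripper_width": opening from 0.0 (shut) to 1.0 (fully open).
Only numpy, scipy, OpenCV 4.12 (cv2) and the standard library are available. Lean on these libraries where they do the work, as an engineer would, in place of code of your own. Each camera call takes 0.05 s, during which the arm holds its last target.

## Working session

There is one attempt and no reset: what is moved stays moved. The work goes in short steps, Python scripts to look and compute and a tool call to move; the robot and the scene stay as the last step left them, time stands still between calls to the robot, and variables do not carry over. Pictures are saved under pics/ and viewed, and the job is handed in when it is done.

Besides the shell and the picture viewer there is one more tool, called after ">>>" as name(argument=value, ...) on one line, values as JSON. jog_arm: Moves the arm, as the interface text tells. Shift numbers are shares of 120 mm and turn numbers shares of pi/2 rad, none past 1 either way. Its arguments: {"type":"object","properties":{"motion":{"type":"string"},"grip_force":{"type":"number"}},"required":["motion"]}

```bash
ls; mkdir -p pics
cat > h.py <<'E'
from bench import robot, vision, workorder
import cv2, numpy as np
from scipy.spatial.transform import Rotation as R
def snap(n,fn):
    c=vision.camera(n); cv2.imwrite('pics/'+fn,c['color'][:,:,::-1]); np.savez('pics/'+fn+'.npz',**c); return c
E
python3 - <<'E'
from h import *
for n in ['scene','side','wrist']:
    c=snap(n,n+'0.png'); print(n,c['K'],c['xyz'],c['orientation'])
print(robot.sense())
E
```

```text
pics
scene [[434.74003692   0.         316.46523398]
 [  0.         434.74003692 232.75979955]
 [  0.           0.           1.        ]] [1055.96403478  508.63521385  665.15486683] [-0.95178788 -2.38034379  1.15096822]
side [[573.48635815   0.         319.53419969]
 [  0.         573.48635815 235.82870803]
 [  0.           0.           1.        ]] [ 108.13274356 -594.18677133 1011.59996225] [-2.34211087  0.7270064  -0.28628051]
wrist [[371.64829954   0.         320.82903642]
 [  0.         371.64829954 237.47966365]
 [  0.           0.           1.        ]] [143.46036024 637.0879128  371.97300982] [2.35780505 1.67913113 0.24211902]
{'t': 0.15, 'joints': array([-1.33576167,  0.3836149 ,  0.04382346,  1.59920074, -0.01790796,
        1.16120113, -0.04990136]), 'joint_velocities': array([ 0.00137752, -0.00137341,  0.00070658, -0.00654172,  0.00012583,
        0.00105695,  0.0017413 ]), 'effort': array([ 1.79839102e-03, -4.34053302e+01,  1.02669686e+00, -2.49980843e+01,
        1.07390760e-02,  7.30851665e-03,  5.38243498e-06]), 'ee_pos': array([212.10166527, 613.60273266, 209.60218947]), 'tcp_rot': array([-0.52022272, -3.09796525,  0.00316756]), 'wrist_force': array([-0.61516402,  0.27218459, -0.40306806]), 'ft_torque': array([ 0.02068384, -0.01191133,  0.00120341]), 'gripper_width': 1.000759564758128}
```

View pics/scene0.png

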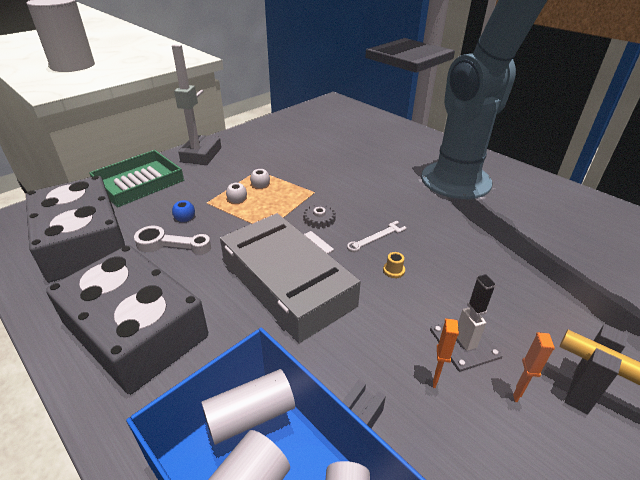

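View pics/side0.png

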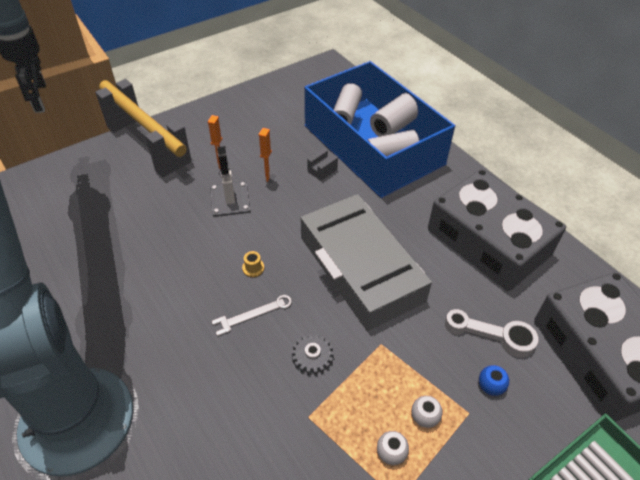

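View pics/wrist0.png

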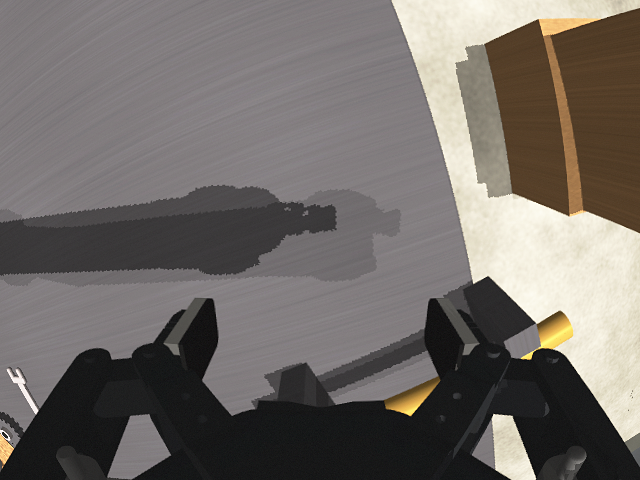

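The scene view shows the shut case around (290,270), the holder with the bar at (475,310), orange look-alikes at (445,350) and (535,365), and the mat with two steel balls at (236,192) and (260,178). The blue ball at (183,210) is a decoy. Zooming in for measurements.

```bash
cat >> h.py <<'E'
def ray(c,uv):
    K=c['K'];d=np.array([(uv[0]-K[0,2])/K[0,0],(uv[1]-K[1,2])/K[1,1],1.]);d/=np.linalg.norm(d)
    return np.array(c['xyz']),R.from_rotvec(c['orientation']).as_matrix()@d
def onz(c,uv,z):
    o,d=ray(c,uv); return o+d*(z-o[2])/d[2]
def two(c1,u1,c2,u2):
    o1,d1=ray(c1,u1);o2,d2=ray(c2,u2)
    s=np.linalg.lstsq(np.c_[d1,-d2],o2-o1,rcond=None)[0]
    a=o1+s[0]*d1;b=o2+s[1]*d2
    return (a+b)/2,np.linalg.norm(a-b)
def proj(c,p):
    q=R.from_rotvec(c['orientation']).as_matrix().T@(np.array(p)-c['xyz']);K=c['K']
    return K[0,0]*q[0]/q[2]+K[0,2],K[1,1]*q[1]/q[2]+K[1,2]
def crop(fn,out,x0,y0,w,h,s):
    im=cv2.imread('pics/'+fn)[y0:y0+h,x0:x0+w]
    cv2.imwrite('pics/'+out,cv2.resize(im,None,fx=s,fy=s,interpolation=cv2.INTER_CUBIC))
def ld(fn): return dict(np.load('pics/'+fn+'.npz'))
E
python3 - <<'E'
from h import *
crop('scene0.png','s_case.png',210,200,160,145,5)
crop('side0.png','d_case.png',290,185,150,150,4)
crop('scene0.png','s_hold.png',420,260,140,150,4)
crop('side0.png','d_hold.png',190,105,100,120,5)
E
```

```text
(no output)
```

View pics/s_case.png

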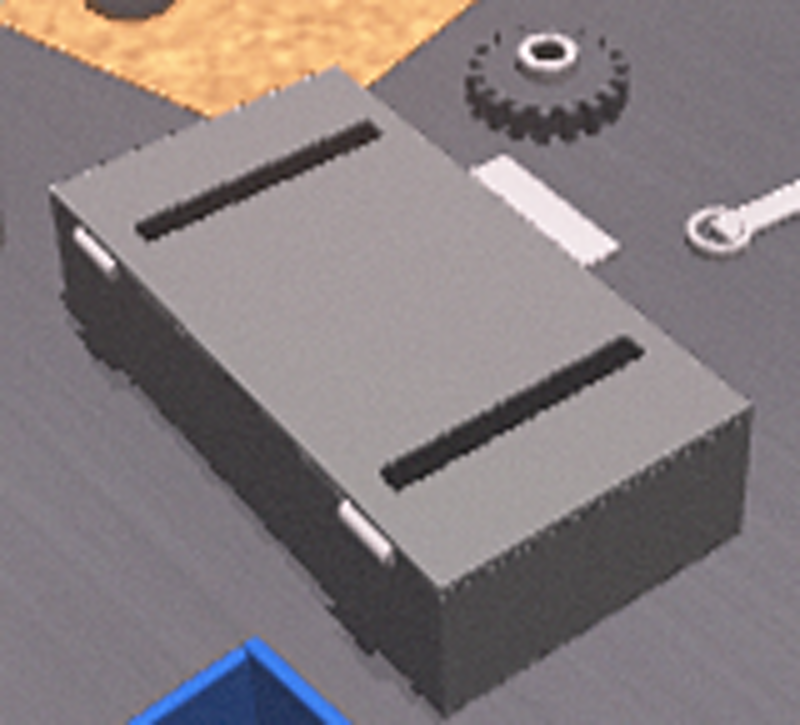

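View pics/d_case.png

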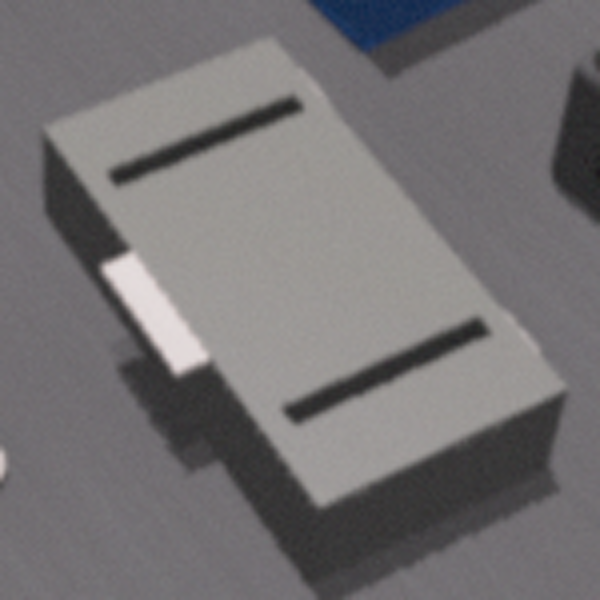

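View pics/s_hold.png

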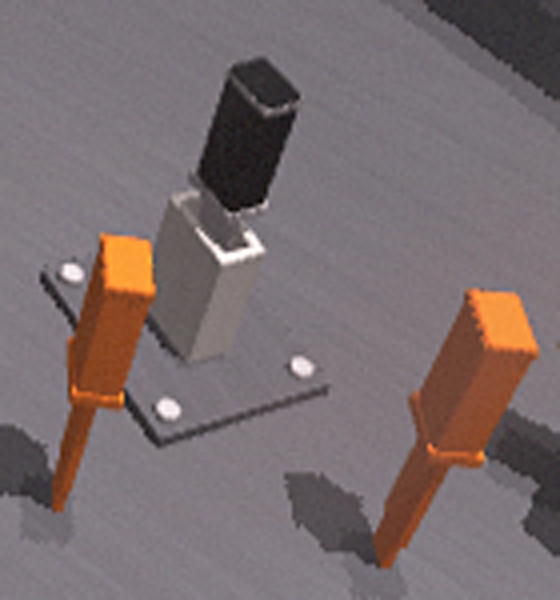

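View pics/d_hold.png

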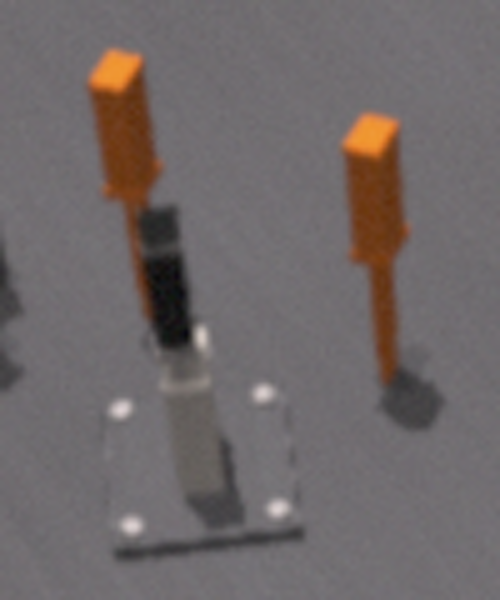

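Run:
```python
from h import *
S=ld('scene0.png');D=ld('side0.png')
f=lambda p,s,o:(p[0]/s+o[0],p[1]/s+o[1])
np.set_printoptions(precision=1,suppress=True)
sc=[f(p,5,(210,200)) for p in [(50,187),(340,68),(752,404),(442,588)]]
dc=[f(p,4,(290,185)) for p in [(565,392),(320,507),(45,130),(275,38)]]
P=[];Q=[]
for a,b in zip(sc,dc):
    t=two(S,a,D,b);print('case',t,onz(S,a,73)[:2],onz(D,b,73)[:2]);P.append((onz(S,a,73)[:2]+onz(D,b,73)[:2])/2)
P=np.array(P); print(P.mean(0),[np.linalg.norm(P[i]-P[(i+1)%4]) for i in range(4)])
v=(P[0]-P[1]+P[3]-P[2]); print('case x dir',np.degrees(np.arctan2(v[1],v[0])))
v=(P[0]-P[3]+P[1]-P[2]); print('case y dir',np.degrees(np.arctan2(v[1],v[0])))
tab=[f(p,4,(290,185)) for p in [(102,268),(178,375),(135,252),(210,358)]]
for p in tab: print('tab',onz(D,p,73)[:2])
tab=[f(p,5,(210,200)) for p in [(503,155),(620,244),(470,172),(585,264)]]
for p in tab: print('tabS',onz(S,p,73)[:2])
B=[onz(D,f(p,5,(190,105)),9)[:2] for p in [(120,409),(264,393),(131,525),(279,508)]]
print('bolts D',np.array(B),np.mean(B,0))
B=[onz(S,f(p,4,(420,260)),9)[:2] for p in [(72,272),(168,408),(302,366)]]
print('bolts S',np.array(B),(B[0]+B[2])/2)
# sleeve rim, bar top
print('rim S', [onz(S,f(p,4,(420,260)),78)[:2] for p in [(172,192),(222,264),(265,247)]])
print('rim D', [onz(D,f(p,5,(190,105)),78)[:2] for p in [(165,390),(210,380)]])
# bar top quad centre
print('bartop',two(S,f((265,85),4,(420,260)),D,f((160,228),5,(190,105))))
print('handle bottom',two(S,f((232,195),4,(420,260)),D,f((176,335),5,(190,105))))
# orange
print('orA',two(S,f((128,265),4,(420,260)),D,f((372,136),5,(190,105))),'orB',two(S,f((505,323),4,(420,260)),D,f((117,70),5,(190,105))))
print('orAtip',two(S,f((58,508),4,(420,260)),D,f((388,380),5,(190,105))))
# balls: bore on top z=42
for p,q in [((236,187),(393,441)),((260,173),(427,404))]:
    print('ball',two(S,p,D,q))
```

```text
case (array([ 695.3, -166.7,   69.8]), np.float64(0.34955599428589057)) [ 697.4 -163.1] [ 693.2 -168.1]
case (array([ 548.2, -149.8,   69.8]), np.float64(3.823252974626994)) [ 549.5 -145. ] [ 548.2 -152.5]
case (array([575.2, 132.3,  70.2]), np.float64(3.224198877025448)) [576.1 135. ] [574.9 128.9]
case (array([724.4, 118. ,  70.2]), np.float64(4.224904970467053)) [724.4 121.1] [724.2 114.5]
[636.  -16.2] [np.float64(147.40501133586446), np.float64(281.921645334064), np.float64(149.51047520290112), np.float64(284.9142045038103)]
case x dir -5.9826512276326085
case y dir -95.63367508187153
tab [545.2  29.9]
tab [537.5 -49.3]
tab [565.9  29.1]
tab [557.3 -49.8]
tabS [539.3 -44.9]
tabS [545.   33.2]
tabS [558. -46.]
tabS [564.8  32.1]
bolts D [[484.6 385.5]
 [549.4 355.5]
 [451.8 312.4]
 [515.9 282.6]] [500.4 334. ]
bolts S [[512.1 282. ]
 [546.  354.8]
 [482.1 384.7]] [497.1 333.3]
rim S [array([498.1, 310.8]), array([518.7, 347.8]), array([496.7, 355.7])]
rim D [array([481.9, 317.6]), array([502.5, 311.7])]
bartop (array([496.9, 332.5, 159.3]), np.float64(2.295649172890994))
handle bottom (array([496.9, 334. ,  93.3]), np.float64(3.4122268596195777))
orA (array([613.4, 343.1, 151.6]), np.float64(2.5009362455120248)) orB (array([537.7, 452.6, 152.3]), np.float64(2.6133657308924354))
orAtip (array([613.2, 345. ,  -7.6]), np.float64(1.861598081349773))
ball (array([ 473.2, -375.6,    5.1]), np.float64(64.1822571363885))
ball (array([ 487.3, -340.2,   77. ]), np.float64(59.14560627463681))
```

Run:
```python
from h import *
S=ld('scene0.png');D=ld('side0.png')
np.set_printoptions(precision=3,suppress=True)
for p,q in [((236,187),(427,404)),((260,173),(393,441))]:
    print('ball',two(S,p,D,q),onz(S,p,42),onz(D,q,42))
for n,p,z in [('bush',(253,257),40),('gear',(313,350),28),('wr1',(285,300),5),('wr2',(220,325),5),('conrodBig',(520,337),20),('conrodSm',(457,318),20),('blue',(494,375),42)]:
    print(n,onz(D,p,z))
for n,p in [('mat',(384,346)),('',(468,413)),('',(310,415)),('vblock',(322,165))]: print(n,onz(D,p,2))
s=robot.sense(); print(R.from_rotvec(s['tcp_rot']).as_matrix())
crop('scene0.png','s_ball.png',200,150,130,80,6); crop('side0.png','d_ball.png',305,335,200,145,4)
```

```text
ball (array([ 526.595, -349.281,   41.969]), np.float64(0.21626340722106568)) [ 526.689 -349.331   42.   ] [ 526.49  -349.228   42.   ]
ball (array([ 433.908, -365.778,   40.578]), np.float64(0.9050737588999365)) [ 435.027 -363.433   42.   ] [ 433.796 -366.384   42.   ]
bush [440.92  116.264  40.   ]
gear [ 424.19  -138.272   28.   ]
wr1 [449.8     3.807   5.   ]
wr2 [307.541  26.606   5.   ]
conrodBig [ 783.274 -342.934   20.   ]
conrodSm [ 710.38  -239.478   20.   ]
blue [ 667.108 -377.02    42.   ]
mat [ 554.6   -198.749    2.   ]
 [ 594.449 -395.032    2.   ]
 [ 352.485 -233.713    2.   ]
vblock [757.026 307.446   2.   ]
[[-0.945  0.327 -0.001]
 [ 0.327  0.945 -0.002]
 [-0.    -0.002 -1.   ]]
```

View pics/d_ball.png

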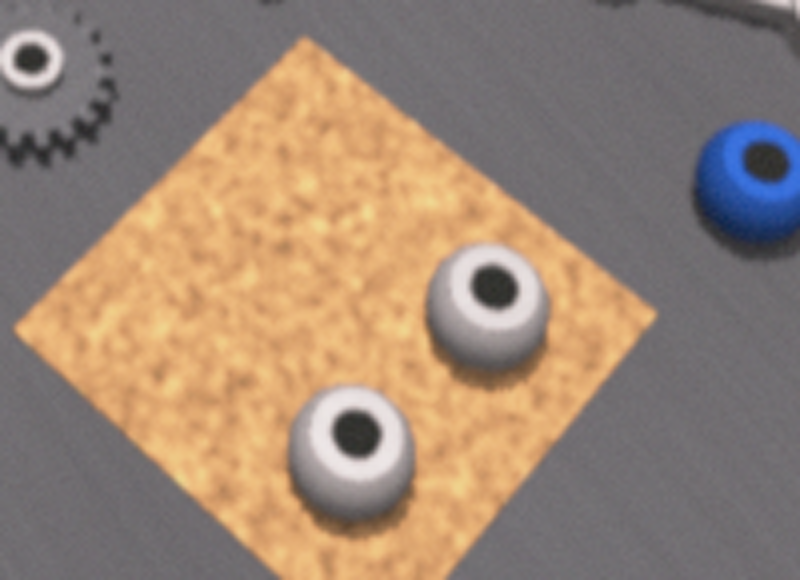

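View pics/s_ball.png

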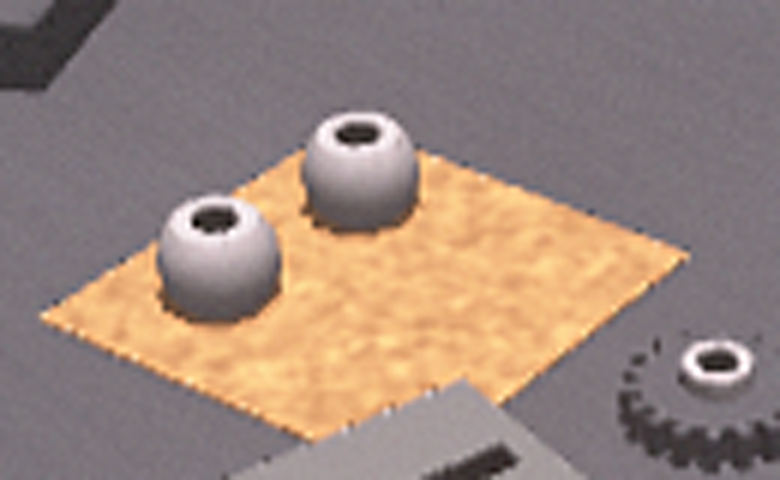

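Two balls are on the mat at about (527,-349) and (434,-366), with bore tops at z≈42 as expected. Case centre is about (636,-16), yaw about -5.8°. The holder is at about (498.5,334), with its y axis at 65.3°. Moving above the bar.

>>> jog_arm(motion="0 0 0 0.062 0; -0.3 -0.143 0 0 0; -0.3 -0.143 0 0 0; -0.3 -0.143 0 0 0; -0.3 -0.143 0 0 0; -0.3 -0.143 0 0 0; -0.3 -0.143 0 0 0; -0.3 -0.143 0 0 0; -0.3 -0.143 0 0 0; -0.3 -0.143 0 0 0; 0 0 0 0 0; 0 0 0 0 0", grip_force=40)

```text
t: 1.35
ee_pos: [443.2, 337.3, 210.4]
tcp_rot: [-0.676, -3.068, 0.001]
wrist_force: [-0.8, 0.5, -0.0]
gripper_width: 0.998
```

```bash
cat >> h.py <<'E'
def plan(x,y,z,yaw=None):
    "yaw = world angle of tool y, deg; prints the shift in tool axes (units of 120mm) AFTER spin"
    s=robot.sense(); M=R.from_rotvec(s['tcp_rot']).as_matrix()
    cur=np.degrees(np.arctan2(M[1,1],M[0,1]))
    sp=0
    if yaw is not None:
        sp=(cur-yaw+90)%180-90
    M2=M@R.from_rotvec([0,0,np.radians(sp)]).as_matrix()
    d=M2.T@(np.array([x,y,z])-s['ee_pos'])
    print('t',s['t'],'pos',s['ee_pos'].round(1),'yaw',round(cur,2),'F',s['wrist_force'].round(1),'w',round(s['gripper_width'],3),'tilt',M[:,2].round(3))
    print('spin',round(sp/90,4),'shift',(d/120).round(3),'rows>=',np.ceil(np.linalg.norm(d)/45),' j7',s['joints'][6].round(2))
E
python3 - <<'E'
from h import *
plan(497.5,333,119,65.3)
for n in ['scene','side','wrist']: snap(n,n+'1.png')
crop('wrist1.png','w1.png',120,40,400,300,2)
E
```

```text
t 1.35 pos [443.2 337.3 210.4] yaw 65.14 F [-0.8  0.5 -0. ] w 0.998 tilt [-0.001 -0.    -1.   ]
spin -0.0018 shift [-0.427  0.157  0.762] rows>= 3.0  j7 0.46
```

View pics/wrist1.png

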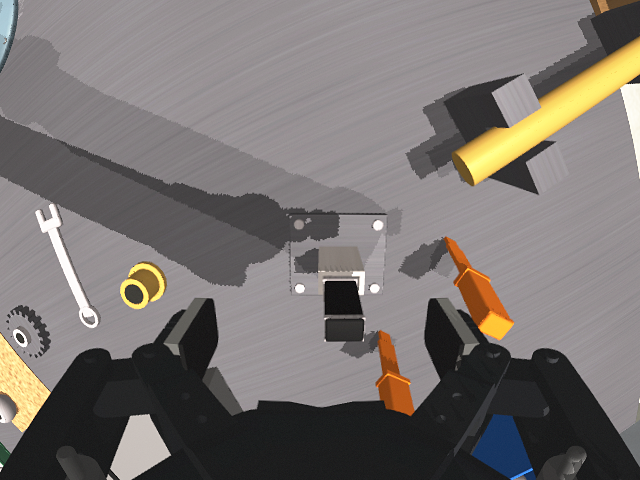

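The wrist view shows the handle top at about (344,329). Triangulating it for lean.

```bash
cat >> h.py <<'E'
def wray(c,uv):
    K=c['K'];a=(uv[0]-K[0,2])/K[0,0];b=(uv[1]-K[1,2])/K[1,1];r=np.hypot(a,b)
    d=np.array([np.sin(r)*a/r,np.sin(r)*b/r,np.cos(r)]) if r>1e-9 else np.array([0,0,1.])
    return np.array(c['xyz']),R.from_rotvec(c['orientation']).as_matrix()@d
def wonz(c,uv,z):
    o,d=wray(c,uv); return o+d*(z-o[2])/d[2]
E
python3 - <<'E'
from h import *
W=ld('wrist1.png')
np.set_printoptions(precision=1,suppress=True)
for p,z in [((344,329),160),((325,318),160),((361,318),160),((327,341),160),((363,341),160),((342,283),94),((320,271),78),((363,271),78),((318,249),78),((361,249),78),((299,224),9),((378,225),9),((300,288),9),((375,288),9)]: print(p,z,wonz(W,p,z))
crop('wrist1.png','w1.png',270,190,140,170,4)
E
```

```text
(344, 329) 160 [496.5 331.  160. ]
(325, 318) 160 [483.6 323.1 160. ]
(361, 318) 160 [493.6 344.4 160. ]
(327, 341) 160 [500.4 317.  160. ]
(363, 341) 160 [510.8 338.9 160. ]
(342, 283) 94 [493.1 334.8  94. ]
(320, 271) 78 [481.8 320.2  78. ]
(363, 271) 78 [497.2 353.6  78. ]
(318, 249) 78 [463.1 326.9  78. ]
(361, 249) 78 [478.1 359.7  78. ]
(299, 224) 9 [451.4 310.5   9. ]
(378, 225) 9 [485.7 383.3   9. ]
(300, 288) 9 [515.6 280.9   9. ]
(375, 288) 9 [549.6 354.2   9. ]
```

View pics/w1.png

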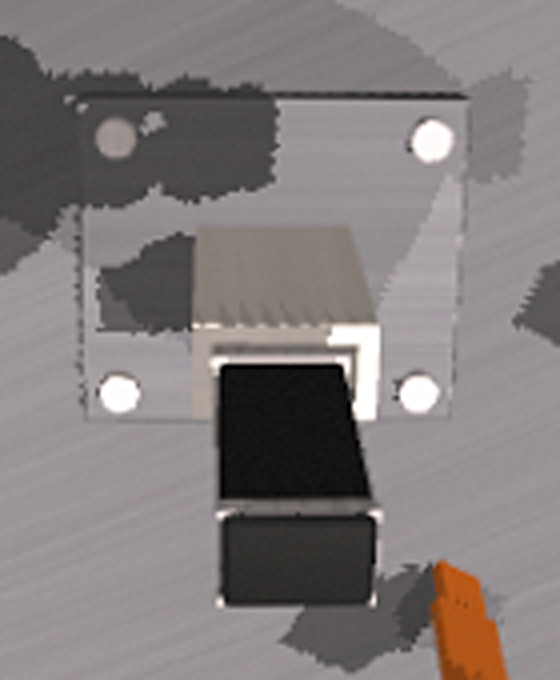

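>>> jog_arm(motion="-0.21 0.075 0 0 0; -0.21 0.075 0 0 0; 0 0 0 0 0; 0 0 0 0 0")

```text
t: 1.9
ee_pos: [494.8, 335.3, 210.3]
tcp_rot: [-0.668, -3.069, 0.001]
wrist_force: [-1.0, 0.2, -0.4]
gripper_width: 1.001
```

Run:
```python
from h import *
plan(497.5,332,117,65.3)
snap('wrist','wrist2.png')
```

```text
t 1.9 pos [494.8 335.3 210.3] yaw 65.44 F [-1.   0.2 -0.4] w 1.001 tilt [-0.001 -0.    -1.   ]
spin 0.0016 shift [-0.033 -0.016  0.777] rows>= 3.0  j7 0.55
```

View pics/wrist2.png

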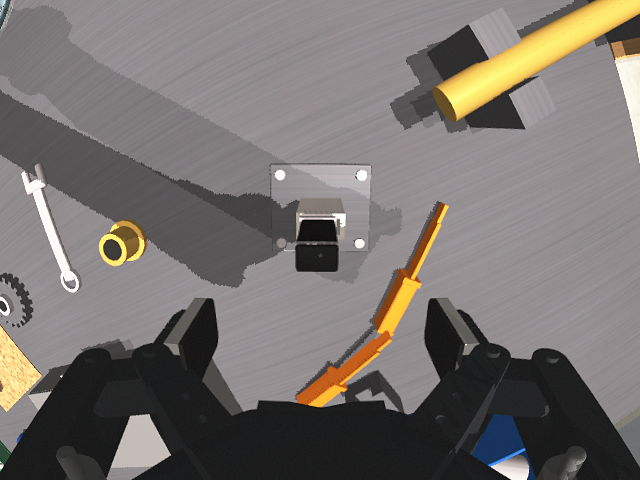

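>>> jog_arm(motion="-0.033 -0.016 0.259 0 0; 0 0 0.259 0 0; 0 0 0.259 0 0; 0 0 0 0 0.2; 0 0 0 0 1; 0 0 0 0 1; 0 0 0 0 1; 0 0 0 0 1; 0 0 0 0 1; 0 0 0 0 1; 0 0 0 0 1; 0 0 0 0 1", grip_force=60)

```text
t: 3.15
ee_pos: [500.2, 332.2, 119.9]
tcp_rot: [0.67, 3.067, 0.006]
wrist_force: [-0.8, 0.5, 6.0]
gripper_width: 0.288
```

Run:
```python
from h import *
plan(497.5,332,260,65.3)
for n in ['scene','side','wrist']: snap(n,n+'3.png')
crop('scene3.png','s3.png',420,180,140,220,3)
```

```text
t 3.15 pos [500.2 332.2 119.9] yaw 65.35 F [-0.8  0.5  6. ] w 0.288 tilt [ 0.003  0.003 -1.   ]
spin 0.0005 shift [ 0.017 -0.006 -1.168] rows>= 4.0  j7 0.58
```

View pics/s3.png

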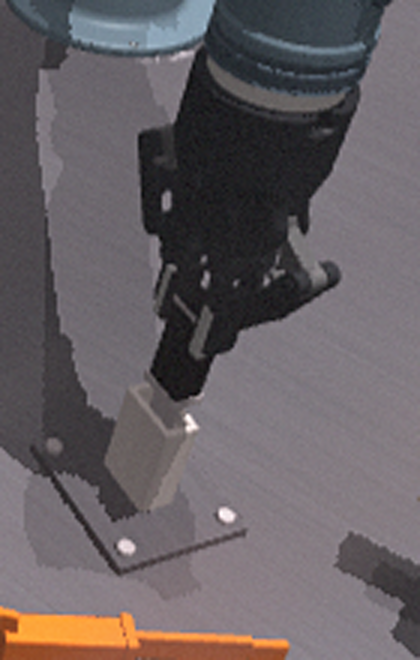

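View pics/scene3.png

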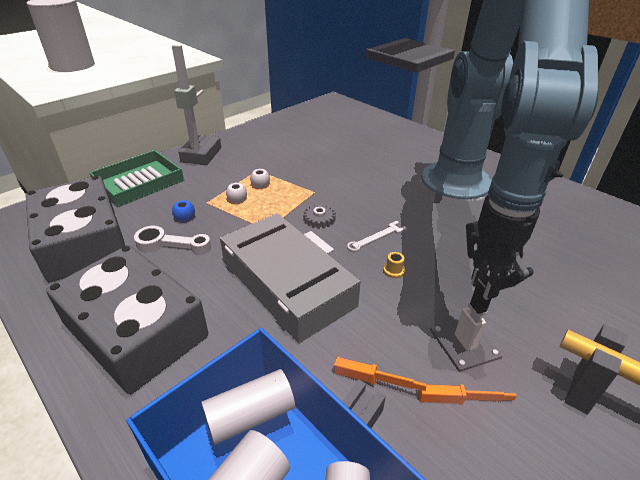

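View pics/scene1.png

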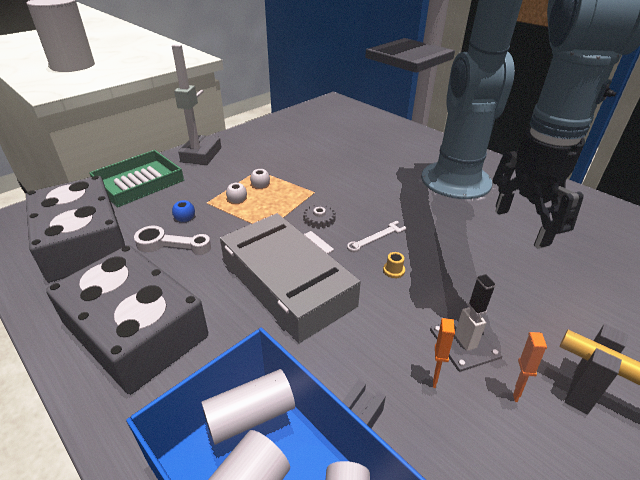

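View pics/side3.png

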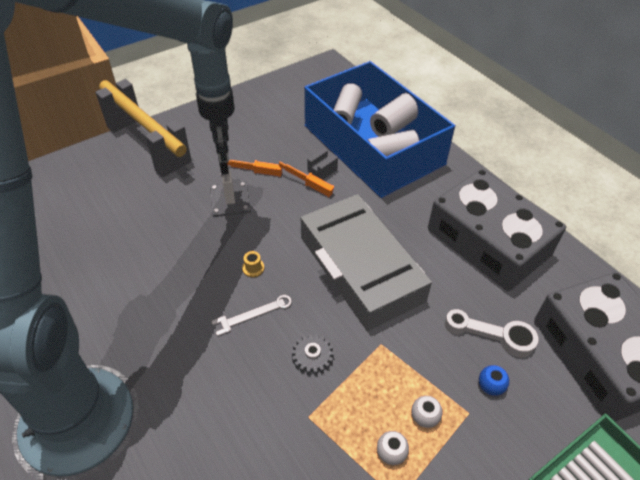

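The orange look-alikes toppled on their own between t=1.35 and 1.9, with the gripper well clear of them. They lie at (360,368) and (465,395), out of the way. The bar is gripped, so lifting.

>>> jog_arm(motion="0 0 -0.05 0 1; 0 0 -0.1 0 1; 0 0 -0.2 0 1; 0 0 -0.25 0 1; 0 0 -0.25 0 1; 0 0 -0.25 0 1; 0 0 -0.1 0 1; 0 0 0 0 1; 0 0 0 0 1")

```text
t: 4.2
ee_pos: [497.7, 330.2, 260.0]
tcp_rot: [-0.67, -3.068, 0.003]
wrist_force: [-0.3, 0.4, -2.7]
gripper_width: 0.29
```

Run:
```python
from h import *
plan(497.5,332,260,65.3)
for n in ['scene','side','wrist']: snap(n,n+'4.png')
crop('scene4.png','s4.png',400,100,200,230,3)
crop('side4.png','d4.png',170,60,120,150,4)
```

```text
t 4.2 pos [497.7 330.2 260. ] yaw 65.35 F [-0.3  0.4 -2.7] w 0.29 tilt [-0.002 -0.002 -1.   ]
spin 0.0006 shift [ 0.008  0.013 -0.   ] rows>= 1.0  j7 0.54
```

View pics/s4.png

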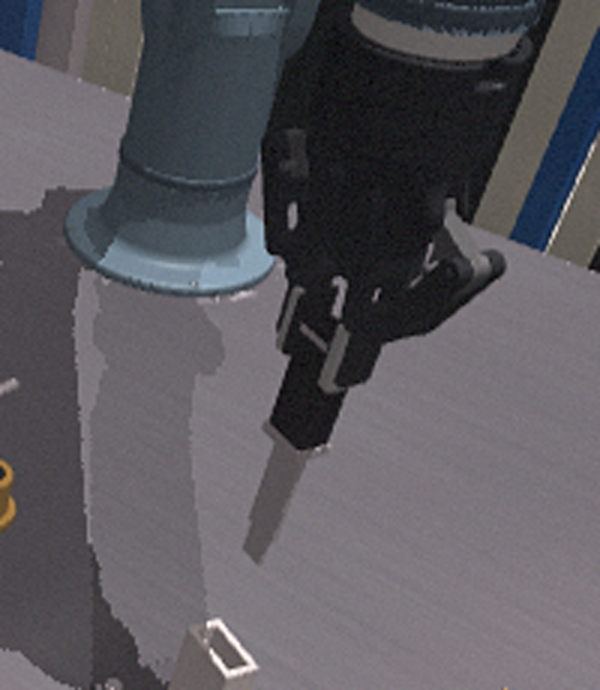

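View pics/d4.png

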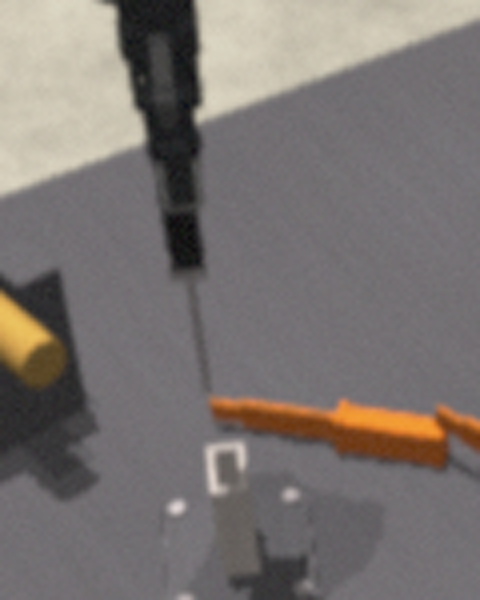

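Run:
```python
from h import *
S=ld('scene4.png');D=ld('side4.png')
np.set_printoptions(precision=1,suppress=True)
f=lambda p,s,o:(p[0]/s+o[0],p[1]/s+o[1])
s4=lambda p:f(p,3,(400,100)); d4=lambda p:f(p,4,(170,60))
print('rim',two(S,s4((223,649)),D,d4((227,467))),onz(S,s4((223,649)),78),onz(D,d4((227,467)),78))
print('tip',two(S,s4((254,557)),D,d4((209,391))))
print('hb',two(S,s4((298,440)),D,d4((187,272))))
```

```text
rim (array([499.7, 334. ,  76. ]), np.float64(1.6229984042706411)) [500.8 335.   78. ] [499.3 331.2  78. ]
tip (array([492.4, 329.7, 143.3]), np.float64(5.309652584433246))
hb (array([490.6, 330.7, 228.3]), np.float64(5.786744548769641))
```

Bar gripped: tip at z≈143, TCP 117 above the tip, and pocket centre about (499.7,333.5). Since the tool cannot tilt, I'll pivot the bar between the pads by pressing the blade against the lid's +y end edge. Then I'll turn it so the tip points at the tab.

>>> jog_arm(motion="0 0 0 0.088 1; 0 0 0 0.088 1; 0 0 0 0.088 1; 0 0 0 0.088 1; 0 0 0 0.088 1; 0 0 0 0.088 1; 0 0 0 0.088 1; 0 0 0 0.088 1; 0 0 0 0.087 1; 0 0 0 0 1; 0 0 0 0 1")

```text
t: 5.45
ee_pos: [498.0, 330.5, 260.3]
tcp_rot: [2.328, 2.109, -0.003]
wrist_force: [-0.3, -0.1, -2.1]
gripper_width: 0.289
```

```bash
cat >> h.py <<'E'
C=np.array([636,-16.]);YAW=-5.8
ex=np.array([np.cos(np.radians(YAW)),np.sin(np.radians(YAW))]);ey=np.array([-ex[1],ex[0]])
def cw(x,y): return C+x*ex+y*ey
E
python3 - <<'E'
from h import *
p=cw(-30,165);print(p)
plan(p[0],p[1],162,-5.8)
E
```

```text
[622.82786777 151.18700587]
t 5.45 pos [498.  330.5 260.3] yaw -5.66 F [-0.3 -0.1 -2.1] w 0.289 tilt [-0.002 -0.002 -1.   ]
spin 0.0015 shift [-1.38   1.187  0.82 ] rows>= 6.0  j7 -0.66
```

>>> jog_arm(motion="-0.23 0.198 0 0 1; -0.23 0.198 0 0 1; -0.23 0.198 0 0 1; -0.23 0.198 0 0 1; -0.23 0.198 0 0 1; -0.23 0.198 0 0 1; 0 0 0 0 1; 0 0 0.27 0 1; 0 0 0.27 0 1; 0 0 0.27 0 1; 0 0 0 0 1; 0 0 0 0 1")

```text
t: 6.65
ee_pos: [622.9, 151.8, 163.8]
tcp_rot: [-2.329, -2.107, 0.003]
wrist_force: [1.4, 0.6, -2.2]
gripper_width: 0.291
```

Run:
```python
from h import *
p=cw(-30,145)
plan(p[0],p[1],162,-5.8)
snap('scene','scene5.png');snap('side','side5.png')
crop('scene5.png','s5.png',260,150,160,180,3);crop('side5.png','d5.png',240,100,160,150,3)
```

```text
t 6.65 pos [622.9 151.8 163.8] yaw -5.75 F [ 1.4  0.6 -2.2] w 0.291 tilt [-0.002 -0.001 -1.   ]
spin 0.0006 shift [-0.172 -0.     0.015] rows>= 1.0  j7 -0.22
```

View pics/s5.png

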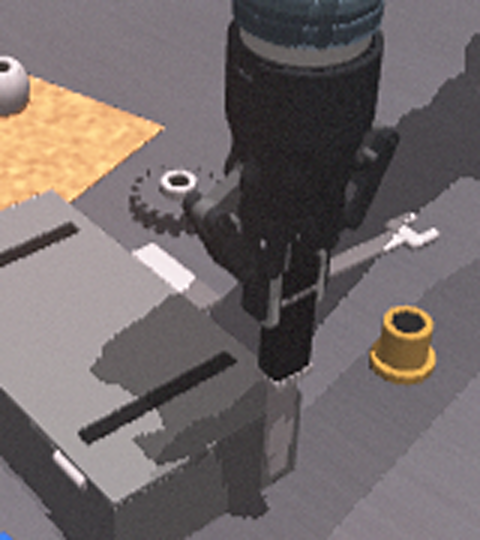

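View pics/d5.png

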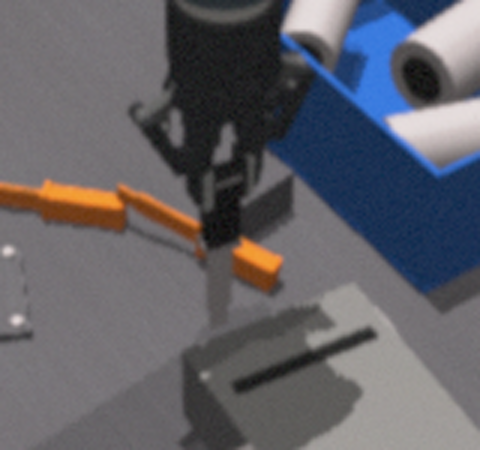

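>>> jog_arm(motion="-0.08 0 0 0 1; -0.08 0 0 0 1; -0.08 0 0 0 1; -0.08 0 0 0 1; 0 0 0 0 1", grip_force=30)

```text
t: 7.25
ee_pos: [619.9, 112.9, 165.0]
tcp_rot: [-2.333, -2.103, -0.004]
wrist_force: [0.1, 3.3, 0.1]
gripper_width: 0.289
```

Run:
```python
from h import *
p=cw(-30,145-30)
plan(p[0],p[1],160,-5.8)
snap('scene','scene6.png')
crop('scene6.png','s6.png',260,150,160,180,3)
```

```text
t 7.25 pos [619.9 112.9 165. ] yaw -5.95 F [0.1 3.3 0.1] w 0.289 tilt [ 0.001  0.002 -1.   ]
spin -0.0017 shift [-0.097 -0.008  0.042] rows>= 1.0  j7 -0.16
```

View pics/s6.png

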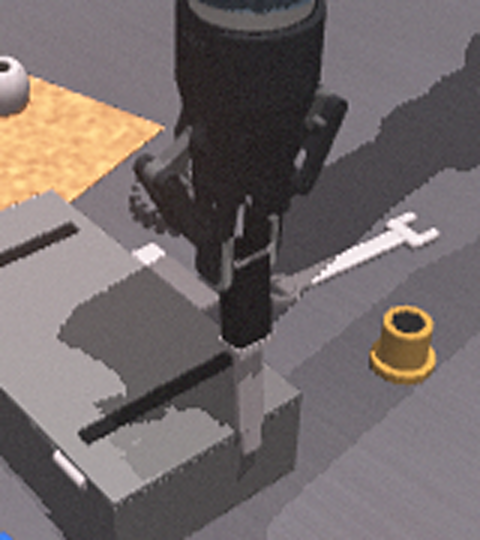

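>>> jog_arm(motion="-0.1 0 0.025 0 1; -0.1 0 0.03 0 1; -0.1 0 0.045 0 1; -0.1 0 0.06 0 1; 0 0 0 0 1")

```text
t: 7.8
ee_pos: [614.0, 61.5, 143.8]
tcp_rot: [2.336, 2.099, -0.004]
wrist_force: [0.8, 2.2, 1.7]
gripper_width: 0.286
```

Run:
```python
from h import *
p=cw(-30,145-88)
plan(p[0],p[1],128,-5.8)
snap('scene','scene7.png')
crop('scene7.png','s7.png',240,150,180,180,3)
```

```text
t 7.8 pos [614.   61.5 143.8] yaw -6.1 F [0.8 2.2 1.7] w 0.286 tilt [-0.001 -0.003 -1.   ]
spin -0.0034 shift [-0.149 -0.003  0.132] rows>= 1.0  j7 -0.08
```

View pics/s7.png

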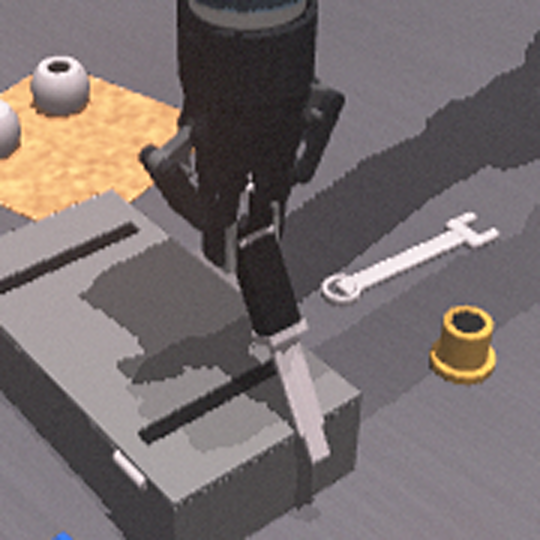

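>>> jog_arm(motion="-0.09 0 0.07 0 1; -0.08 0 0.08 0 1; 0 0 0 0 1; 0 0 0 0 1")

```text
t: 8.25
ee_pos: [612.5, 44.1, 126.5]
tcp_rot: [2.332, 2.104, -0.002]
wrist_force: [1.7, 2.2, 0.3]
gripper_width: 0.284
```

Run:
```python
from h import *
p=cw(-30,145-88)
plan(p[0],p[1],128,-5.8)
snap('scene','scene8.png');snap('side','side8.png')
crop('scene8.png','s8.png',240,150,180,180,3);crop('side8.png','d8.png',260,100,160,150,4)
```

```text
t 8.25 pos [612.5  44.1 126.5] yaw -5.89 F [1.7 2.2 0.3] w 0.284 tilt [-0.001 -0.001 -1.   ]
spin -0.001 shift [-0.004 -0.005 -0.012] rows>= 1.0  j7 -0.04
```

View pics/s8.png

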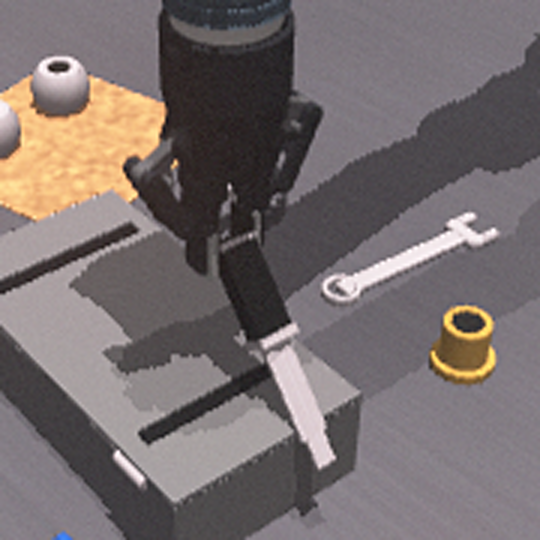

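View pics/d8.png

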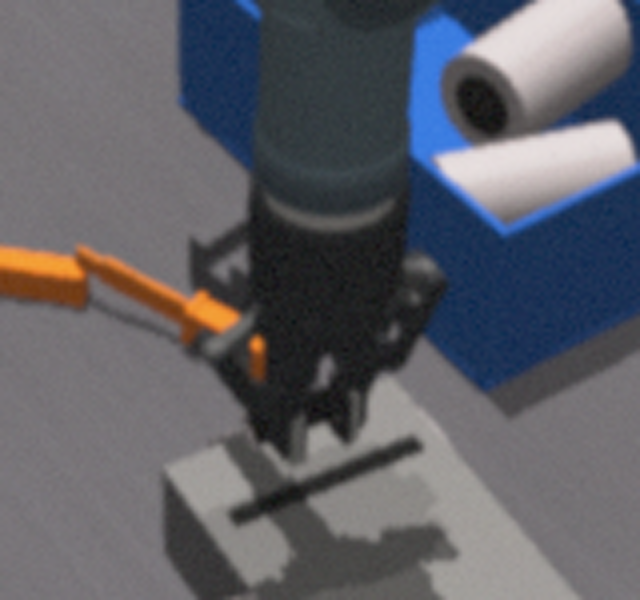

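>>> jog_arm(motion="0 0 0 0 1; 0 0 0 0 1; 0 0 -0.2 0 1; 0 0 -0.3 0 1; 0 0 -0.3 0 1; 0 0 0 0.09 1; 0 0 0 0.091 1; 0 0 0 0.091 1; 0 0 0 0.091 1; 0 0 0 0.091 1; 0 0 0 0.091 1; 0 0 0 0.091 1; 0 0 0 0.091 1; 0 0 0 0.091 1; 0 0 0 0.091 1; 0 0 0 0.091 1; 0 0 0 0 1; 0 0 0 0 1", grip_force=120)

```text
t: 10.15
ee_pos: [611.6, 44.9, 222.2]
tcp_rot: [3.136, -0.155, -0.004]
wrist_force: [0.5, -0.1, -1.8]
gripper_width: 0.275
```

Run:
```python
from h import *
p=cw(-95-110,1)
print(p);plan(p[0],p[1],220,-95.8)
snap('scene','scene9.png');snap('side','side9.png')
crop('scene9.png','s9.png',240,100,180,180,3);crop('side9.png','d9.png',240,100,200,150,4)
```

```text
[432.15051099   5.71142163]
t 10.15 pos [611.6  44.9 222.2] yaw -95.66 F [ 0.5 -0.1 -1.8] w 0.275 tilt [-0.003 -0.001 -1.   ]
spin 0.0015 shift [-1.454  0.476  0.022] rows>= 5.0  j7 -1.54
```

View pics/scene9.png

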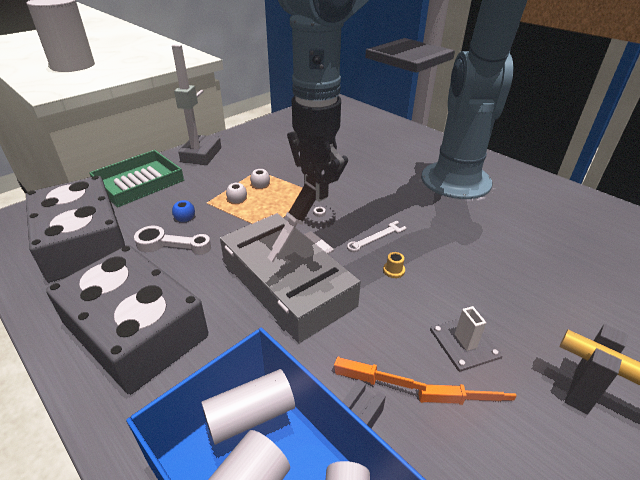

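View pics/side9.png

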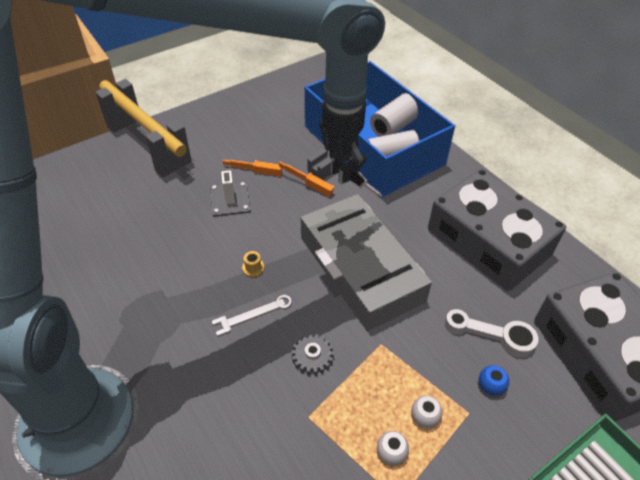

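Run:
```python
from h import *
p=cw(-223,1)
print(p);plan(p[0],p[1],125,-95.8)
```

```text
[414.24265823   7.53043498]
t 10.25 pos [612.   45.  222.6] yaw -95.72 F [-0.4 -0.  -2.1] w 0.276 tilt [-0.001 -0.    -1.   ]
spin 0.0009 shift [-1.607  0.477  0.816] rows>= 5.0  j7 -1.54
```

>>> jog_arm(motion="-0.268 0.08 0 0 1; -0.268 0.08 0 0 1; -0.268 0.08 0 0 1; -0.268 0.08 0 0 1; -0.268 0.08 0 0 1; -0.268 0.08 0 0 1; 0 0 0.2 0 1; 0 0 0.2 0 1; 0 0 0.2 0 1; 0 0 0.2 0 1; 0 0 0 0 1; 0 0 0 0 1")

```text
t: 11.45
ee_pos: [414.7, 7.1, 127.3]
tcp_rot: [3.136, -0.16, -0.001]
wrist_force: [0.4, -0.2, -2.5]
gripper_width: 0.274
```

Run:
```python
from h import *
p=cw(-223,1)
plan(p[0],p[1],113,-95.8)
snap('scene','scene10.png');snap('side','side10.png')
crop('scene10.png','s10.png',260,130,160,160,4);crop('side10.png','d10.png',220,170,150,150,4)
```

```text
t 11.45 pos [414.7   7.1 127.3] yaw -95.84 F [ 0.4 -0.2 -2.5] w 0.274 tilt [-0.001 -0.001 -1.   ]
spin -0.0004 shift [-0.004 -0.004  0.119] rows>= 1.0  j7 -1.75
```

View pics/s10.png

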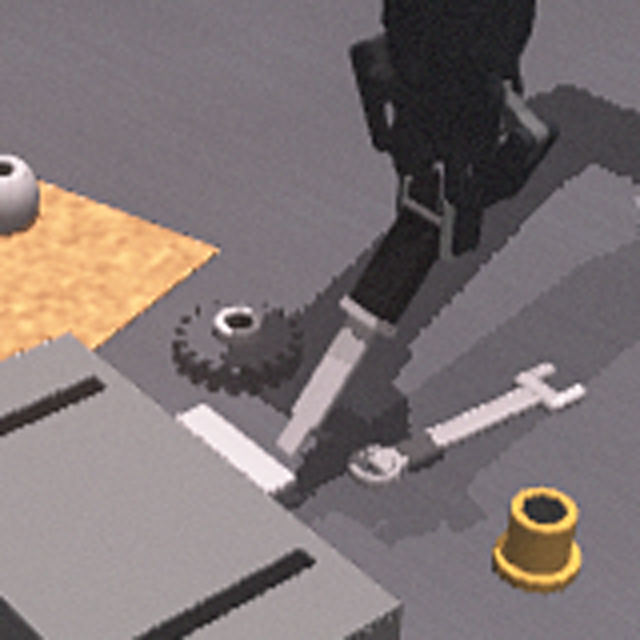

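View pics/d10.png

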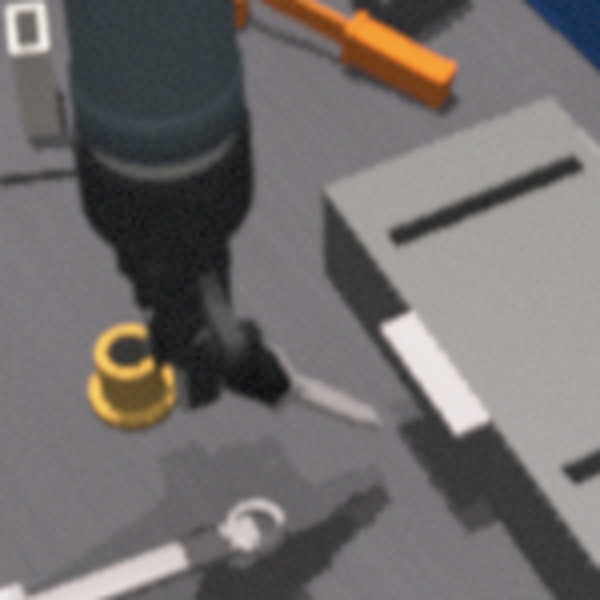

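Run:
```python
from h import *
S=ld('scene10.png');D=ld('side10.png')
t,e=two(S,(331.75,242),D,(315,275.5)); print(t,e, (t[:2]-C)@ex,(t[:2]-C)@ey)
t,e=two(S,(260+368/4,130+315/4),D,(220+290/4,170+378/4)); print(t,e, (t[:2]-C)@ex,(t[:2]-C)@ey)
```

```text
[516.35502866  -5.26384729  51.96296322] 6.036550881865441 -120.11742973078515 -1.409686557889367
[465.03218494   1.31926501 120.21407712] 8.9138529298299 -171.8428018301241 -0.04677167423214481
```

>>> jog_arm(motion="0 0 0.1 0 1; 0.08 0 0 0 1; 0.08 0 0 0 1; 0.08 0 0 0 1; 0.07 0 0 0 1; 0 0 0 0 1; 0 0 0 0 1")

```text
t: 12.25
ee_pos: [452.1, 3.9, 115.5]
tcp_rot: [-3.137, 0.16, -0.0]
wrist_force: [-0.1, 0.2, -2.1]
gripper_width: 0.276
```

Run:
```python
from h import *
p=cw(-223,1)
plan(p[0],p[1],113,-95.8)
snap('scene','scene11.png');snap('side','side11.png')
crop('scene11.png','s11.png',260,130,160,160,4);crop('side11.png','d11.png',220,170,150,150,4)
```

```text
t 12.25 pos [452.1   3.9 115.5] yaw -95.83 F [-0.1  0.2 -2.1] w 0.276 tilt [ 0.  0. -1.]
spin -0.0004 shift [-0.317  0.002  0.021] rows>= 1.0  j7 -1.56
```

View pics/s11.png

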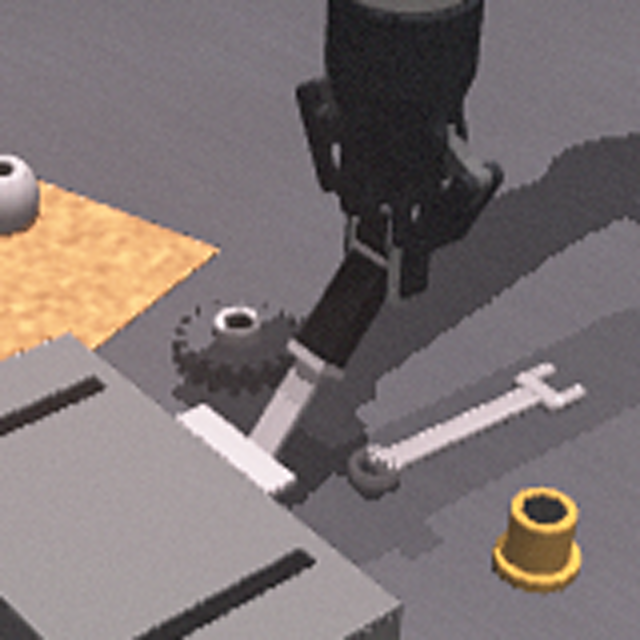

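View pics/d11.png

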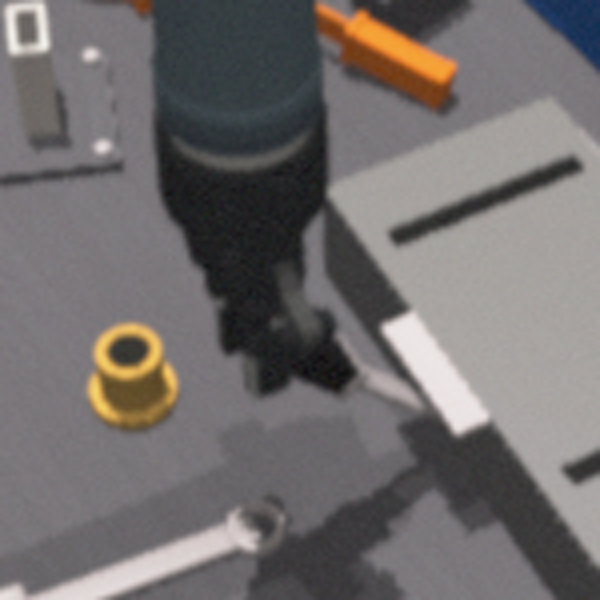

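The blade goes under the tab, with the tip hidden beneath it near (262,440) in the crop. Raising.

>>> jog_arm(motion="0 0 -0.08 0 1; 0 0 -0.08 0 1; 0.01 0 -0.08 0 1; 0.01 0 -0.08 0 1; 0.01 0 -0.08 0 1; 0 0 0 0 1")

```text
t: 12.95
ee_pos: [455.2, 3.6, 164.1]
tcp_rot: [-3.136, 0.16, 0.001]
wrist_force: [-3.8, -0.7, -2.0]
gripper_width: 0.276
```

Run:
```python
from h import *
p=cw(-223,1)
plan(p[0],p[1],113,-95.8)
snap('scene','scene12.png')
crop('scene12.png','s12.png',210,110,210,230,3)
```

```text
t 12.95 pos [455.2   3.6 164.1] yaw -95.84 F [-3.8 -0.7 -2. ] w 0.276 tilt [-0.001  0.002 -1.   ]
spin -0.0004 shift [-0.342  0.003  0.426] rows>= 2.0  j7 -1.68
```

View pics/s12.png

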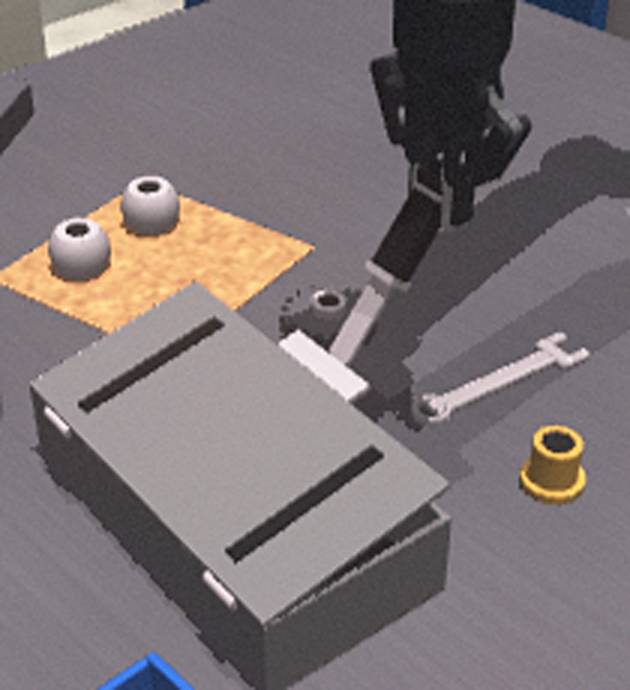

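>>> jog_arm(motion="0.03 0 -0.12 0 1; 0.04 0 -0.118 0 1; 0.05 0 -0.114 0 1; 0.06 0 -0.108 0 1; 0.068 0 -0.103 0 1; 0.077 0 -0.097 0 1; 0 0 0 0 1")

```text
t: 13.7
ee_pos: [498.0, -0.4, 244.5]
tcp_rot: [3.137, -0.16, 0.011]
wrist_force: [0.2, 0.0, -2.0]
gripper_width: 0.275
```

Run:
```python
from h import *
p=cw(-223,1)
plan(p[0],p[1],113,-95.8)
snap('scene','scene13.png')
crop('scene13.png','s13.png',210,110,210,230,3)
```

```text
t 13.7 pos [ 4.980e+02 -4.000e-01  2.445e+02] yaw -95.84 F [ 0.2  0.  -2. ] w 0.275 tilt [ 0.007 -0.    -1.   ]
spin -0.0005 shift [-0.709  0.005  1.091] rows>= 4.0  j7 -1.69
```

View pics/s13.png

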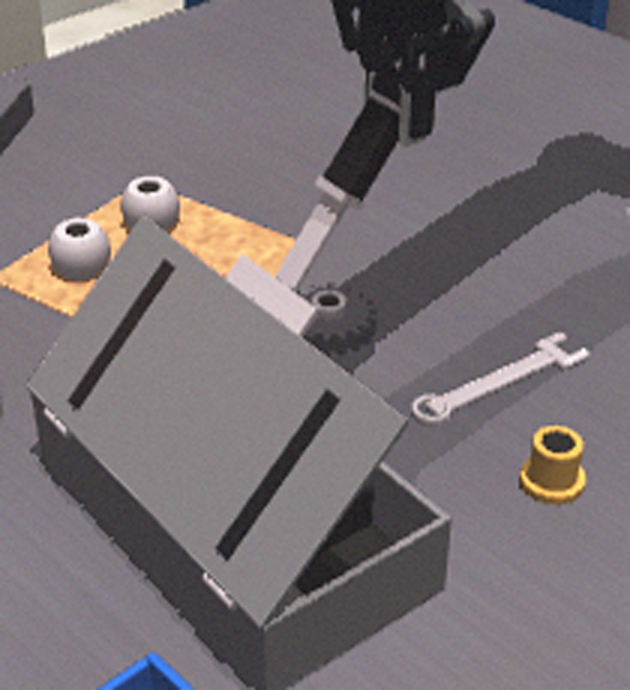

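>>> jog_arm(motion="0.104 0 -0.1 0 1; 0.113 0 -0.09 0 1; 0.123 0 -0.075 0 1; 0.131 0 -0.06 0 1; 0.138 0 -0.045 0 1; 0.142 0 -0.03 0 1; 0.146 0 -0.015 0 1; 0 0 0 0 1")

```text
t: 14.55
ee_pos: [603.5, -11.2, 291.6]
tcp_rot: [3.135, -0.159, 0.004]
wrist_force: [0.7, -0.1, -1.8]
gripper_width: 0.274
```

Run:
```python
from h import *
p=cw(-223,1)
plan(p[0],p[1],113,-95.8)
snap('scene','scene14.png')
crop('scene14.png','s14.png',210,110,210,230,3)
```

```text
t 14.55 pos [603.5 -11.2 291.6] yaw -95.79 F [ 0.7 -0.1 -1.8] w 0.274 tilt [ 0.002 -0.003 -1.   ]
spin 0.0001 shift [-1.589 -0.     1.484] rows>= 6.0  j7 -1.46
```

View pics/s14.png

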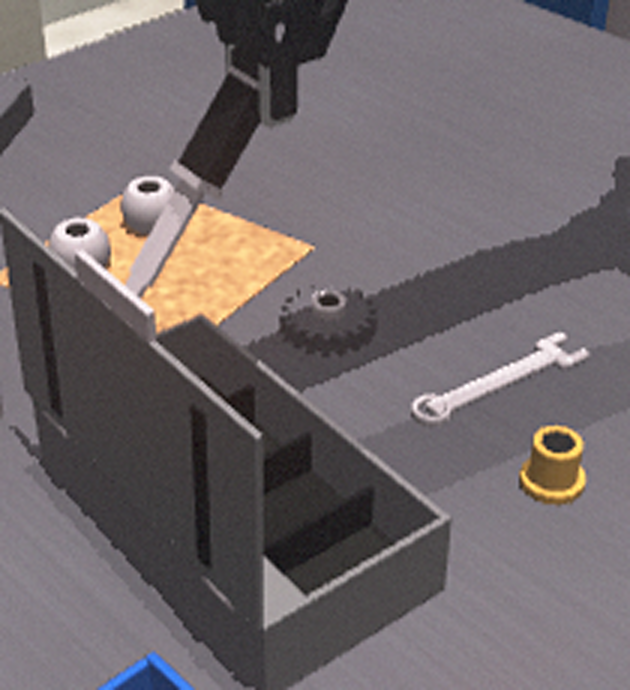

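>>> jog_arm(motion="0.14 0 0.02 0 1; 0.14 0 0.03 0 1; 0.14 0 0.04 0 1; 0.14 0 0.05 0 1; 0.1 0 0.05 0 1; 0 0 0 0 1")

```text
t: 15.2
ee_pos: [672.4, -19.6, 275.9]
tcp_rot: [-3.132, 0.161, 0.028]
wrist_force: [-28.7, 4.4, 30.9]
gripper_width: 0.276
```

Run:
```python
from h import *
p=cw(-223,1)
plan(p[0],p[1],113,-95.8)
snap('scene','scene15.png')
crop('scene15.png','s15.png',190,90,210,230,3)
```

```text
t 15.2 pos [672.4 -19.6 275.9] yaw -95.88 F [-28.7   4.4  30.9] w 0.276 tilt [-0.018  0.007 -1.   ]
spin -0.0009 shift [-2.138e+00 -1.000e-03  1.397e+00] rows>= 7.0  j7 -1.38
```

View pics/s15.png

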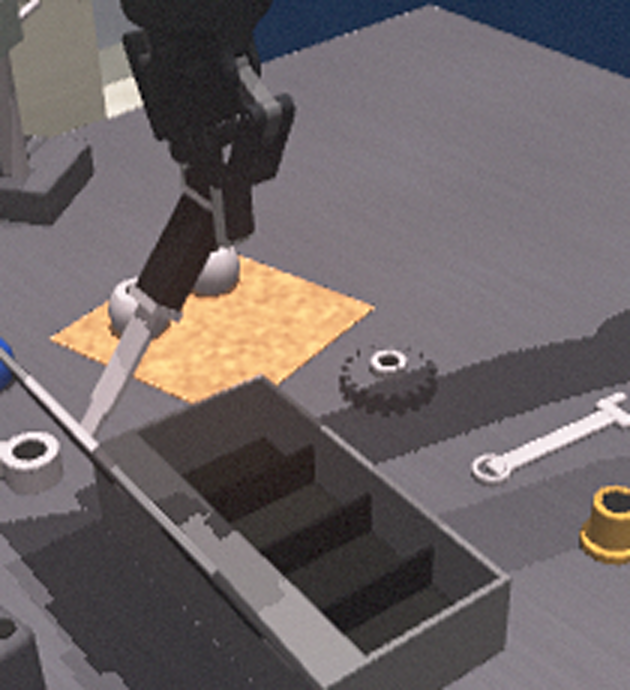

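The lid is at its stop (reaction of about 29 N). Backing off.

>>> jog_arm(motion="-0.1 0 0 0 1; -0.3 0 -0.05 0 1; -0.35 0 0 0 1; -0.35 0 0 0 1; -0.35 -0.12 0 0 1; -0.35 -0.12 0 0 1; -0.3 -0.12 0 0 1; 0 -0.12 0 0 1; 0 0 0 0 1")

```text
t: 16.15
ee_pos: [435.3, 65.8, 275.2]
tcp_rot: [-3.133, 0.151, -0.001]
wrist_force: [0.6, -0.6, -1.8]
gripper_width: 0.272
```

Run:
```python
from h import *
p=cw(-215,60)
plan(p[0],p[1],150,-95.8)
snap('scene','scene16.png');snap('side','side16.png')
```

```text
t 16.15 pos [435.3  65.8 275.2] yaw -95.52 F [ 0.6 -0.6 -1.8] w 0.272 tilt [ 0.001  0.005 -1.   ]
spin 0.0031 shift [-0.059  0.015  1.043] rows>= 3.0  j7 -2.09
```

View pics/scene16.png

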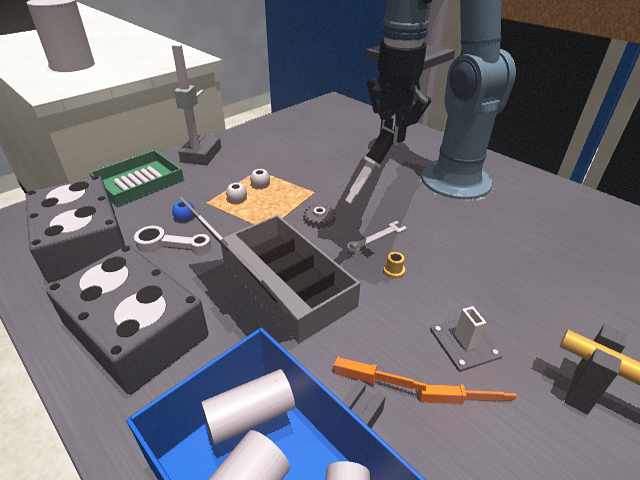

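View pics/side16.png

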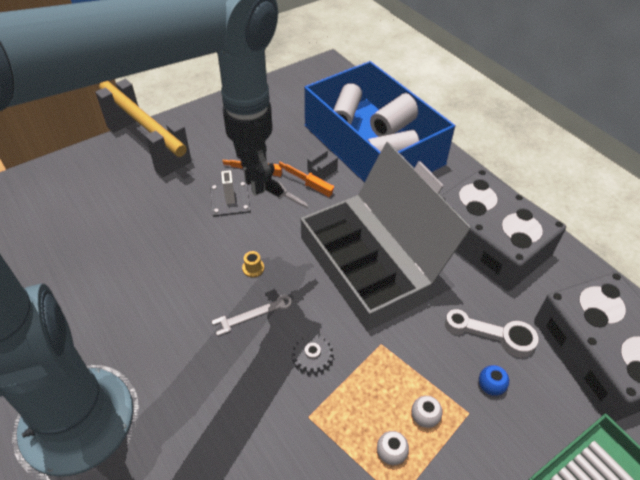

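Run:
```python
from h import *
S=ld('scene16.png');D=ld('side16.png')
t,e=two(S,(351,201),D,(307,206)); print(t,e, (t[:2]-C)@ex,(t[:2]-C)@ey)
s=robot.sense()['ee_pos'];print(t-s)
# lid: edge corners
for a,b in [((181,199),(469,238)),]: print(two(S,a,D,b))
```

```text
[534.71228793  55.21053877 199.21325245] 11.14855399689551 -107.96546414917232 60.61023015450063
[ 97.64598038  -7.1592983  -76.179877  ]
(array([ 753.77482585, -182.98631481,  188.45593538]), np.float64(4.549685318917104))
```

>>> jog_arm(motion="0 0 0.36 0 1; 0 0 0.36 0 1; 0 0 0.36 0 1; 0 0 0.36 0 1; 0 0 0 0 1; 0.1 0 0 0 1; 0.1 0 0 0 1; 0 0 0 0 1; 0 0 0 0 1", grip_force=30)

```text
t: 17.15
ee_pos: [461.7, 60.1, 104.5]
tcp_rot: [-3.136, 0.162, -0.004]
wrist_force: [-0.3, 0.2, -1.5]
gripper_width: 0.271
```

Run:
```python
from h import *
p=cw(-77,60)
plan(p[0],p[1],140,-95.8)
snap('scene','scene17.png');snap('side','side17.png')
crop('scene17.png','s17.png',260,130,160,160,4);crop('side17.png','d17.png',220,130,150,150,4)
```

```text
t 17.15 pos [461.7  60.1 104.5] yaw -95.93 F [-0.3  0.2 -1.5] w 0.271 tilt [ 0.003  0.001 -1.   ]
spin -0.0014 shift [ 0.869 -0.016 -0.294] rows>= 3.0  j7 -1.57
```

View pics/d17.png

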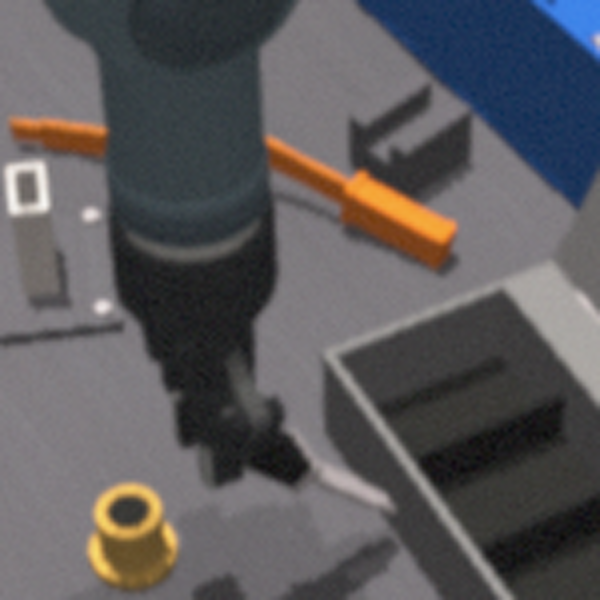

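>>> jog_arm(motion="0.05 0 0 0 1; 0.075 0 -0.065 0 1; 0.075 0 -0.065 0 1; 0.083 0 -0.05 0 1; 0.084 0 -0.05 0 1; 0.083 0 -0.034 0 1; 0.084 0 -0.033 0 1; 0 0 0 0 1")

```text
t: 18.05
ee_pos: [522.3, 54.2, 138.0]
tcp_rot: [3.137, -0.16, -0.009]
wrist_force: [-5.2, 0.1, -0.4]
gripper_width: 0.281
```

Run:
```python
from h import *
p=cw(-77,60)
plan(p[0],p[1],145,-95.8)
snap('scene','scene18.png');snap('side','side18.png')
crop('scene18.png','s18.png',260,130,160,160,4);crop('side18.png','d18.png',220,130,150,150,4)
```

```text
t 18.05 pos [522.3  54.2 138. ] yaw -95.83 F [-5.2  0.1 -0.4] w 0.281 tilt [-0.006 -0.    -1.   ]
spin -0.0003 shift [ 0.36  -0.014 -0.061] rows>= 1.0  j7 -1.5
```

View pics/s18.png

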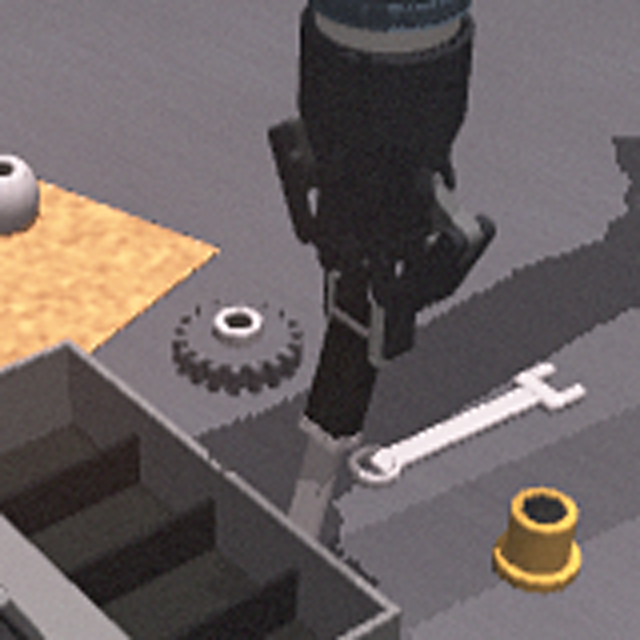

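View pics/d18.png

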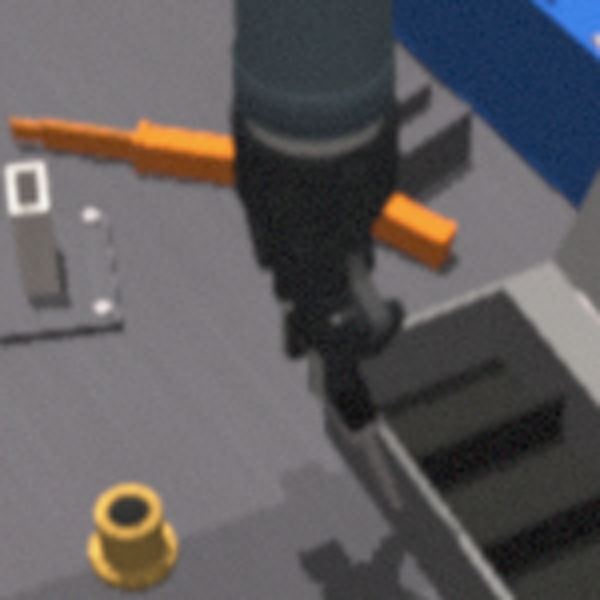

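Straightening works; finishing it.

>>> jog_arm(motion="0.08 0 -0.025 0 1; 0.08 0 -0.02 0 1; 0.08 0 -0.006 0 1; 0.08 0 0 0 1; 0.05 0 0 0 1; 0 0 0 0 1; 0 0 0 0 1")

```text
t: 18.85
ee_pos: [565.5, 49.6, 143.4]
tcp_rot: [3.137, -0.159, -0.009]
wrist_force: [-5.7, 0.2, -1.6]
gripper_width: 0.276
```

Run:
```python
from h import *
p=cw(-77,60)
plan(p[0],p[1],145,-95.8)
snap('scene','scene19.png');snap('side','side19.png')
crop('scene19.png','s19.png',260,130,160,160,4);crop('side19.png','d19.png',220,130,150,150,4)
```

```text
t 18.85 pos [565.5  49.6 143.4] yaw -95.82 F [-5.7  0.2 -1.6] w 0.276 tilt [-0.006 -0.    -1.   ]
spin -0.0002 shift [-0.002 -0.016 -0.013] rows>= 1.0  j7 -1.45
```

View pics/s19.png

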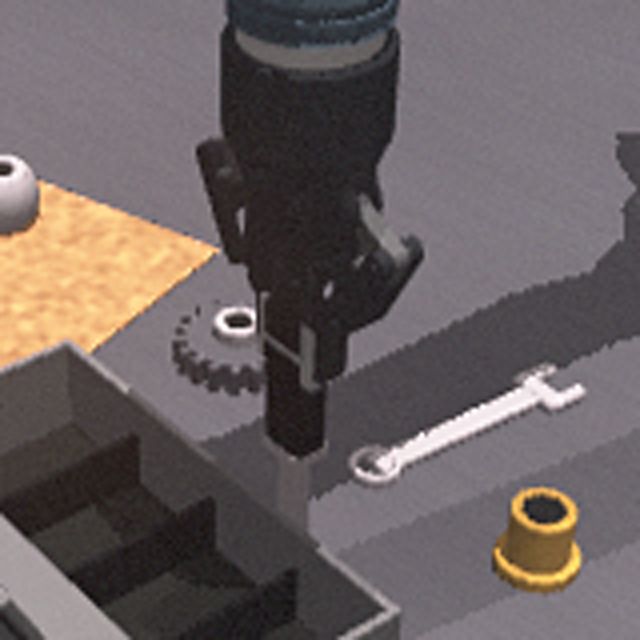

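View pics/d19.png

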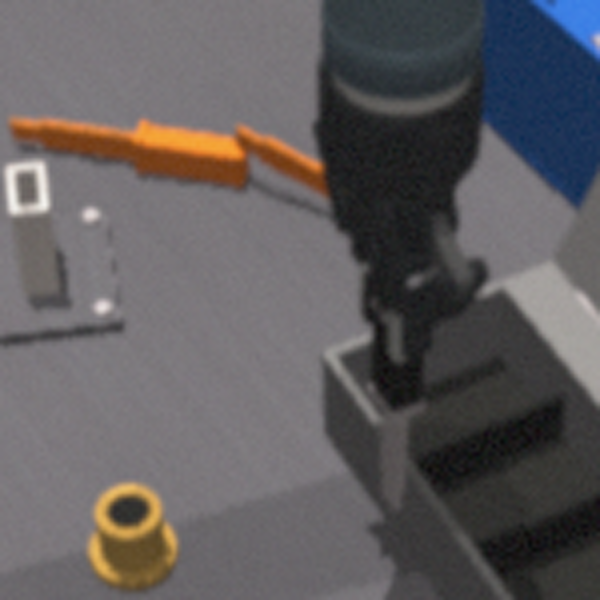

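>>> jog_arm(motion="0.02 0 0 0 1; 0 0 0 0 1; -0.1 0 -0.02 0 1; -0.1 0 -0.1 0 1; 0 0 -0.3 0 1; 0 0 -0.3 0 1; 0 0 -0.3 0 1; 0 0 0 0.09 1; 0 0 0 0.09 1; 0 0 0 0.03 1; 0 0 0 0 1", grip_force=60)

```text
t: 20.05
ee_pos: [548.6, 51.7, 267.8]
tcp_rot: [-3.068, 0.673, -0.008]
wrist_force: [-0.3, 0.3, -2.7]
gripper_width: 0.273
```

Run:
```python
from h import *
plan(499.7,333.4,265,65.3)
```

```text
t 20.05 pos [548.6  51.7 267.8] yaw -114.75 F [-0.3  0.3 -2.7] w 0.273 tilt [ 0.005 -0.    -1.   ]
spin -0.0005 shift [-1.351 -1.963  0.021] rows>= 7.0  j7 -1.9
```

>>> jog_arm(motion="-0.169 -0.245 0 0 1; -0.169 -0.245 0 0 1; -0.169 -0.245 0 0 1; -0.169 -0.245 0 0 1; -0.169 -0.245 0 0 1; -0.169 -0.245 0 0 1; -0.169 -0.245 0 0 1; -0.168 -0.245 0 0 1; 0 0 0 0 1; 0 0 0 0 1; 0 0 0 0 1")

```text
t: 21.15
ee_pos: [498.8, 332.1, 267.1]
tcp_rot: [-3.068, 0.675, -0.003]
wrist_force: [0.4, -0.6, -1.9]
gripper_width: 0.271
```

Run:
```python
from h import *
plan(499.7,333.4,265,65.3)
for n in ['scene','side','wrist']: snap(n,n+'20.png')
crop('scene20.png','s20.png',400,100,200,230,3)
crop('side20.png','d20.png',170,60,120,150,4)
crop('wrist20.png','w20.png',170,150,250,200,3)
```

```text
t 21.15 pos [498.8 332.1 267.1] yaw -114.8 F [ 0.4 -0.6 -1.9] w 0.271 tilt [ 0.002 -0.    -1.   ]
spin -0.0011 shift [ 0.002 -0.013  0.017] rows>= 1.0  j7 -2.33
```

View pics/s20.png

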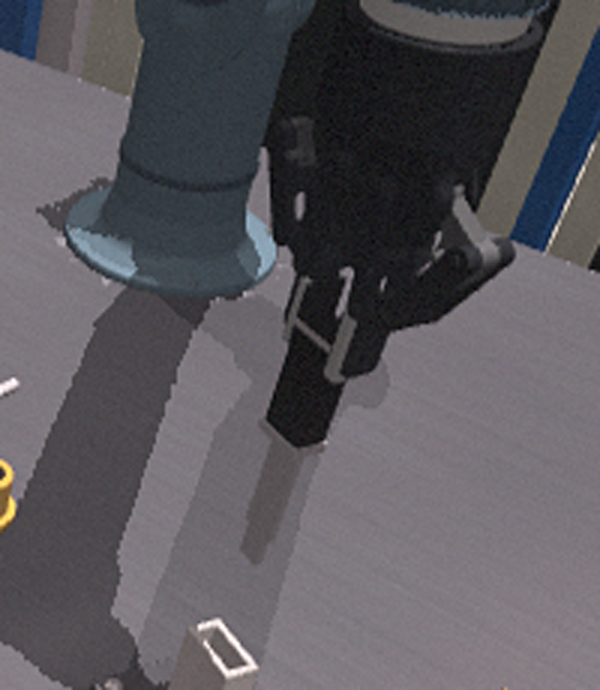

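View pics/d20.png

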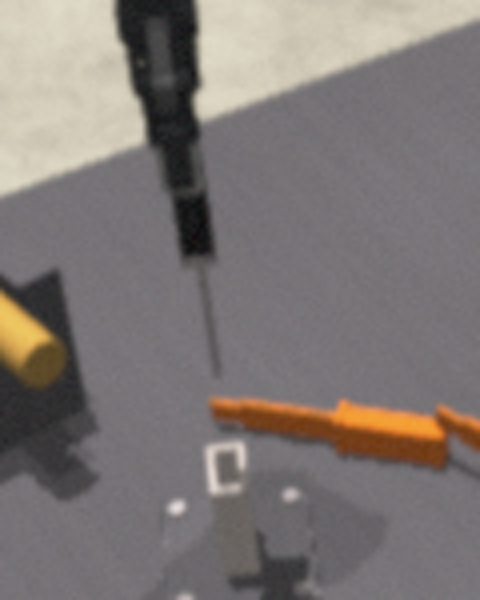

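View pics/w20.png

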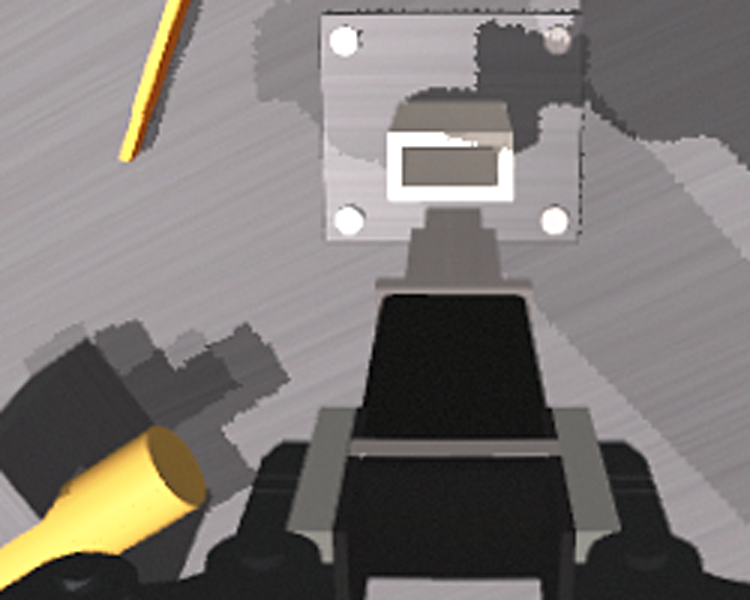

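Run:
```python
from h import *
np.set_printoptions(precision=1,suppress=True)
S=ld('scene20.png');D=ld('side20.png');W=ld('wrist20.png')
f=lambda p,s,o:(p[0]/s+o[0],p[1]/s+o[1])
sp=f((253,559),3,(400,100));dp=f((217,376),4,(170,60));wp=f((453.5,209),3,(170,150))
t=two(S,sp,D,dp);print('tip',t)
print('tip wrist @z', [wonz(W,wp,z) for z in (146,150,154)], 'S',onz(S,sp,150),'D',onz(D,dp,150))
rs=f((223,649),3,(400,100));rd=f((227,467),4,(170,60));rw=f((450,166),3,(170,150))
print('rim',onz(S,rs,78),onz(D,rd,78),wonz(W,rw,78))
print('bolts W',np.mean([wonz(W,f(p,3,(170,150)),9) for p in [(344,41),(557,39),(349,221),(555,221)]],0))
hs=f((295,440),3,(400,100));hd=f((197,260),4,(170,60));print('hb',two(S,hs,D,hd))
```

```text
tip (array([499.8, 332.2, 148.8]), np.float64(4.684871697053665))
tip wrist @z [array([501.2, 329.7, 146. ]), array([502.1, 329.3, 150. ]), array([503. , 328.9, 154. ])] S [498.6 333.8 150. ] D [500.2 328.2 150. ]
rim [500.8 335.   78. ] [499.3 331.2  78. ] [499.4 331.8  78. ]
bolts W [498.7 331.9   9. ]
hb (array([497.6, 331.4, 232.8]), np.float64(5.8439320305922795))
```

>>> jog_arm(motion="-0.011 -0.015 0.2 0 1; 0 0 0.2 0 1; 0 0 0.1 0 1; 0 0 0.08 0 1; 0 0 0.08 0 1; 0 0 0.06 0 1; 0 0 0 0 1; 0 0 0 0 1")

```text
t: 22.1
ee_pos: [497.5, 335.6, 180.6]
tcp_rot: [-3.068, 0.673, -0.0]
wrist_force: [-0.0, -0.2, -2.2]
gripper_width: 0.274
```

Run:
```python
from h import *
plan(498.4,334.3,127,65.3)
for n in ['scene','side','wrist']: snap(n,n+'21.png')
crop('scene21.png','s21.png',420,180,140,180,4)
crop('wrist21.png','w21.png',170,150,250,200,3)
```

```text
t 22.1 pos [497.5 335.6 180.6] yaw -114.74 F [-0.  -0.2 -2.2] w 0.274 tilt [ 0.  0. -1.]
spin -0.0005 shift [0.011 0.007 0.447] rows>= 2.0  j7 -2.27
```

View pics/s21.png

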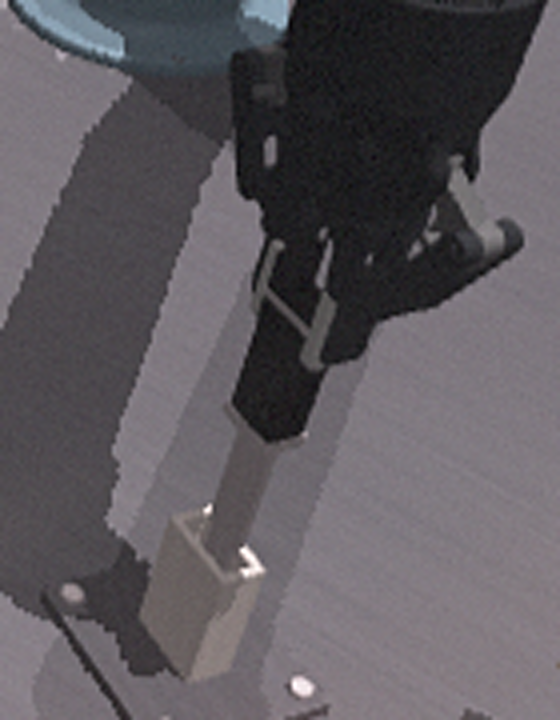

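View pics/w21.png

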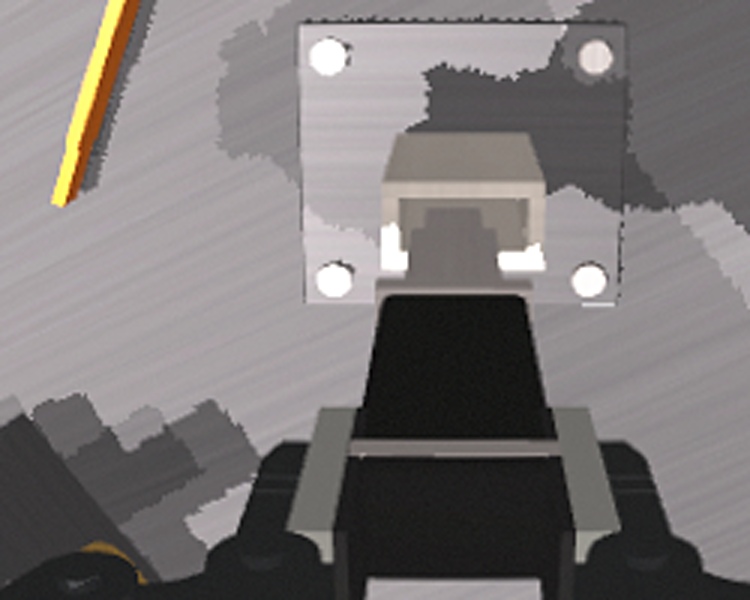

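>>> jog_arm(motion="0.01 0.005 0.1 0 1; 0 0 0.1 0 1; 0 0 0.1 0 1; 0 0 0.08 0 1; 0 0 0.03 0 1; 0 0 0.02 0 1; 0 0 0 0 1; 0 0 0 0 1")

```text
t: 23.05
ee_pos: [498.4, 334.5, 129.1]
tcp_rot: [-3.068, 0.673, -0.0]
wrist_force: [0.5, 0.2, -1.9]
gripper_width: 0.273
```

Not yet touching; lowering a little more.

>>> jog_arm(motion="0 0 0.02 0 1; 0 0 0.02 0 1; 0 0 0.02 0 1; 0 0 0 0 1")

```text
t: 23.45
ee_pos: [498.2, 334.5, 121.7]
tcp_rot: [-3.068, 0.673, 0.0]
wrist_force: [-0.5, -0.2, 0.0]
gripper_width: 0.271
```

>>> jog_arm(motion="0 0 0 0 0.55; 0 0 0 0 0.4; 0 0 0 0 0.2; 0 0 0 0 0; 0 0 0 0 0; 0 0 0 0 0; 0 0 -0.1 0 0; 0 0 -0.3 0 0; 0 0 -0.35 0 0; 0 0 -0.35 0 0; 0 0 0 0 0")

```text
t: 24.55
ee_pos: [502.8, 335.6, 261.1]
tcp_rot: [-3.059, 0.672, -0.013]
wrist_force: [0.3, 0.2, 0.3]
gripper_width: 1.003
```

Run:
```python
from h import *
plan(526.6,-349,240)
for n in ['scene','side']: snap(n,n+'22.png')
```

```text
t 24.55 pos [502.8 335.6 261.1] yaw -114.79 F [0.3 0.2 0.3] w 1.003 tilt [ 0.01   0.008 -1.   ]
spin 0.0 shift [2.572 5.098 0.133] rows>= 16.0  j7 -2.32
```

View pics/scene22.png

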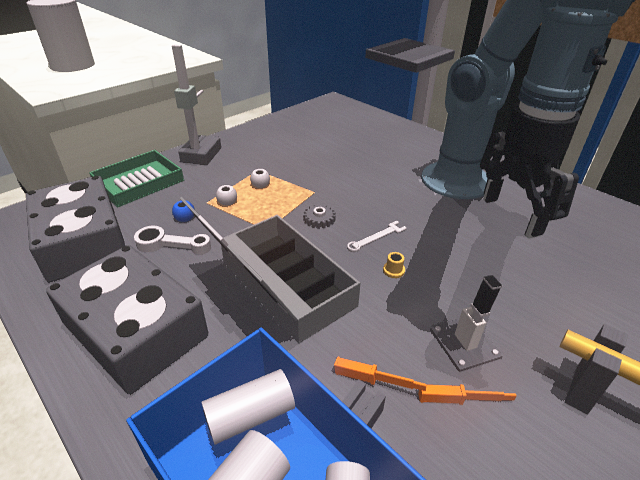

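View pics/side22.png

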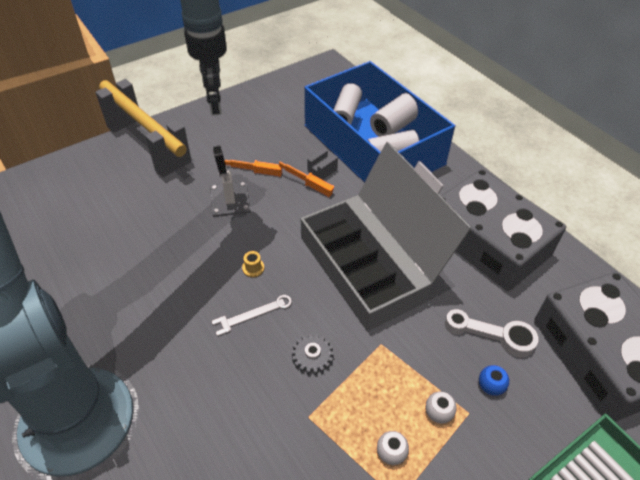

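The bar stands in its holder. One ball has been knocked aside: it is now at scene (227,195), side (441,406). Remeasuring.

Run:
```python
from h import *
crop('scene22.png','sb.png',200,150,130,80,6); crop('side22.png','db.png',305,335,200,145,4)
```

```text
(no output)
```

View pics/sb.png

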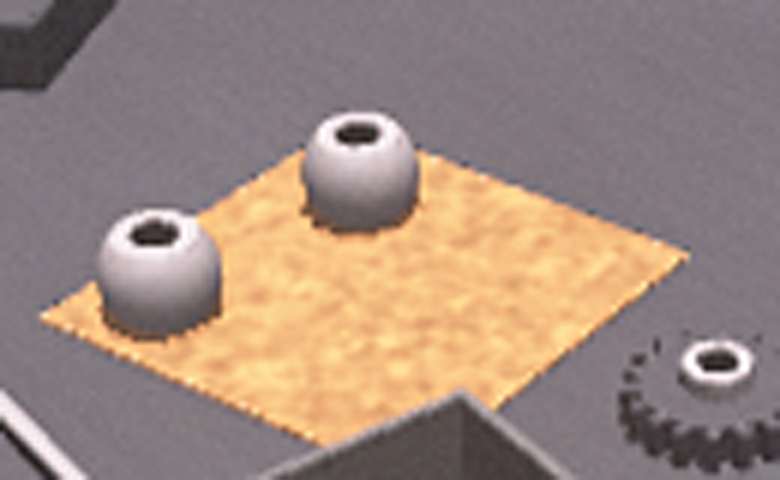

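View pics/db.png

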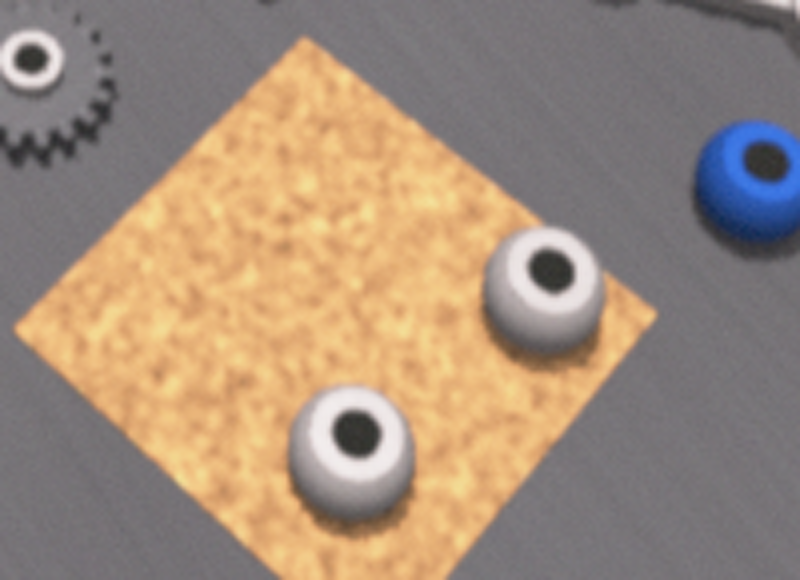

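Run:
```python
from h import *
np.set_printoptions(precision=1,suppress=True)
S=ld('scene22.png');D=ld('side22.png')
for p,q in [((225.8,189.2),(443,402.5)),((259.7,172.2),(394.25,443.25))]: print(two(S,p,D,q),onz(S,p,42),onz(D,q,42))
A=two(S,(225.8,189.2),D,(443,402.5))[0]
plan(A[0],A[1],240,-5.8)
for i in range(4): print(i,cw(-15,-105+70*i))
```

```text
(array([ 551.9, -362.3,   40.2]), np.float64(2.201722033156584)) [ 552.7 -358.9   42. ] [ 552.1 -363.3   42. ]
(array([ 432.6, -369.7,   41. ]), np.float64(2.0645576360822973)) [ 432.9 -367.5   42. ] [ 433.1 -370.6   42. ]
t 24.65 pos [499.  334.7 255.5] yaw -114.76 F [-0.8  0.4 -0. ] w 1.0 tilt [ 0.  0. -1.]
spin 0.7894 shift [ 5.7 -1.   0.1] rows>= 16.0  j7 -2.32
0 [ 610.5 -118.9]
1 [617.5 -49.3]
2 [624.6  20.3]
3 [631.7  90. ]
```

>>> jog_arm(motion="0 0 0 -0.0865 0; 0 0 0 -0.0865 0; 0 0 0 -0.0865 0; 0 0 0 -0.0865 0; 0 0 0 -0.0865 0; 0 0 0 -0.0865 0; 0 0 0 -0.0865 0; 0 0 0 -0.0865 0; 0 0 0 -0.0865 0; 0 0 0 -0.0865 0; 0 0 0 -0.0865 0; 0 0 0 -0.0865 0; 0 0 0 -0.0865 0; 0 0 0 -0.0865 0; 0 0 0 0 0")

```text
t: 26.15
ee_pos: [496.9, 333.8, 251.8]
tcp_rot: [-2.33, -2.107, 0.006]
wrist_force: [0.3, 0.2, 0.1]
gripper_width: 0.999
```

>>> jog_arm(motion="-0.33 0.06 0 0 0; -0.33 0.06 0 0 0; -0.33 0.06 0 0 0; -0.33 0.06 0 0 0; -0.33 0.06 0 0 0; -0.33 0.06 0 0 0; -0.33 0.06 0 0 0; -0.33 0.06 0 0 0; -0.33 0.06 0 0 0; -0.33 0.06 0 0 0; -0.33 0.06 0 0 0; -0.33 0.06 0 0 0; -0.33 0.06 0 0 0; -0.33 0.06 0 0 0; -0.33 0.06 0 0 0; -0.33 0.06 0 0 0; -0.33 0.06 0 0 0; 0 0 0 0 0; 0 0 0 0 0")

```text
t: 28.05
ee_pos: [550.8, -349.0, 252.3]
tcp_rot: [-2.335, -2.099, 0.003]
wrist_force: [-0.2, 0.5, 1.0]
gripper_width: 0.997
```

Run:
```python
from h import *
plan(552.2,-361,180,-5.8)
snap('wrist','wrist23.png')
```

```text
t 28.05 pos [ 550.8 -349.   252.3] yaw -6.09 F [-0.2  0.5  1. ] w 0.997 tilt [-0.003  0.    -1.   ]
spin -0.0032 shift [-0.098  0.023  0.602] rows>= 2.0  j7 0.72
```

View pics/wrist23.png

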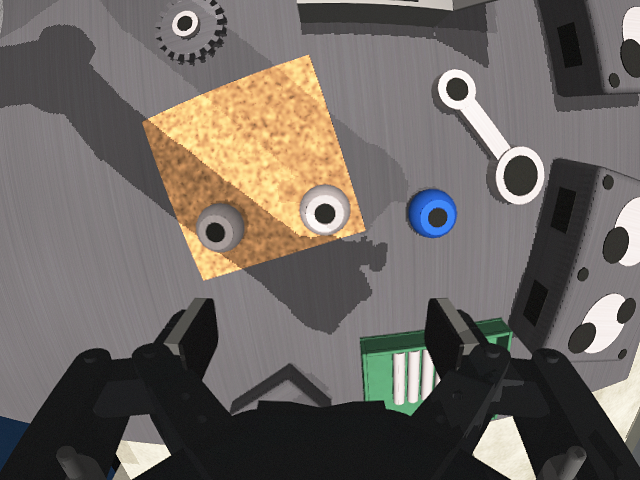

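Run:
```python
from h import *
np.set_printoptions(precision=1,suppress=True)
W=ld('wrist23.png');S=ld('scene22.png')
for p,z in [((325,213),42),((215,232),42),((437,217),42),((290,370),25),((360,340),30)]: print(p,wonz(W,p,z))
print('stand',onz(S,(200,150),20), onz(S,(182,140),20))
A=wonz(W,(325,213),42); plan((A[0]+552.2)/2,(A[1]-361)/2,100,-5.8)
```

```text
(325, 213) [ 553.1 -361.9   42. ]
(215, 232) [ 433.8 -369.4   42. ]
(437, 217) [ 671.4 -378.    42. ]
(290, 370) [ 486.8 -565.7   25. ]
(360, 340) [ 579.1 -525.4   30. ]
stand [ 463.2 -635.6   20. ] [ 468.6 -736.    20. ]
t 28.1 pos [ 551.9 -347.   252.3] yaw -5.88 F [-0.1  0.1  0.3] w 1.003 tilt [-0.  0. -1.]
spin -0.0009 shift [-0.1  0.   1.3] rows>= 4.0  j7 0.72
```

>>> jog_arm(motion="-0.12 0.018 0.32 0 0; 0 0 0.32 0 0; 0 0 0.32 0 0; 0 0 0.32 0 0; 0 0 0 0 0; 0 0 0 0 0")

```text
t: 28.7
ee_pos: [553.6, -360.0, 99.6]
tcp_rot: [-2.326, -2.108, 0.0]
wrist_force: [0.1, -0.5, 1.1]
gripper_width: 0.998
```

Run:
```python
from h import *
plan(552.6,-361.6,2,-5.8)
snap('side','side24.png');snap('wrist','wrist24.png')
crop('side24.png','d24.png',340,280,200,150,4)
```

```text
t 28.7 pos [ 553.6 -360.    99.6] yaw -5.63 F [ 0.1 -0.5  1.1] w 0.998 tilt [-0.002  0.001 -1.   ]
spin 0.0019 shift [-0.015 -0.005  0.813] rows>= 3.0  j7 0.83
```

View pics/d24.png

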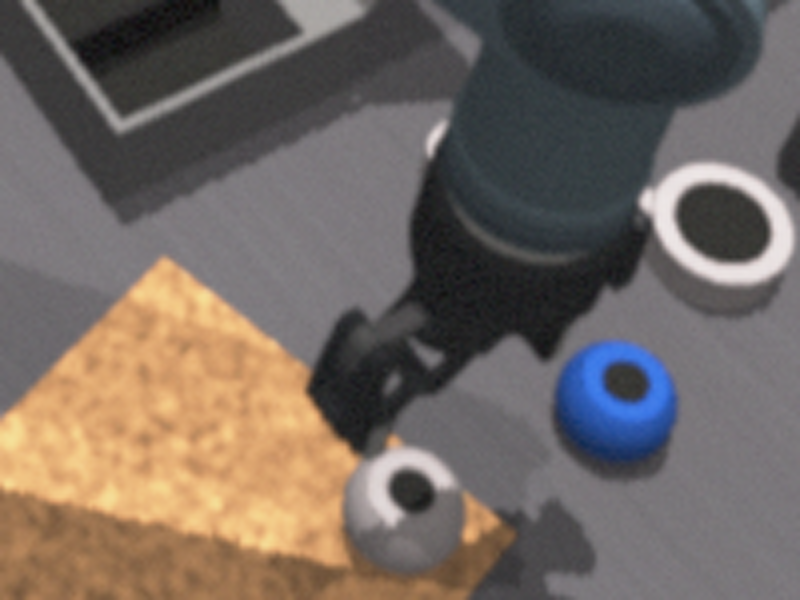

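View pics/wrist24.png

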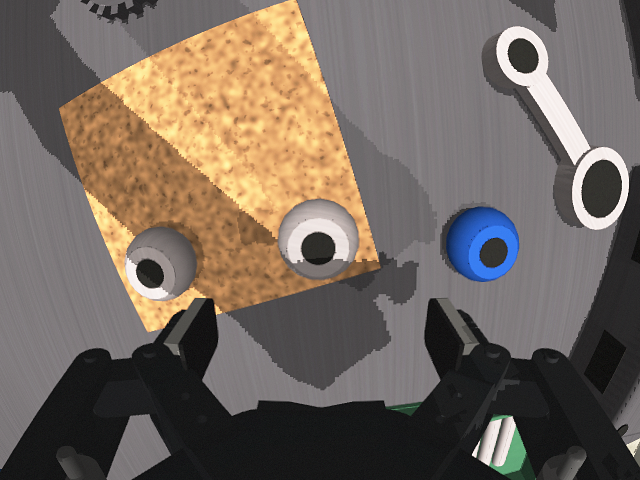

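Ball, neighbours and blue decoy all have clearance. Descending.

>>> jog_arm(motion="-0.015 -0.005 0.3 0 0; 0 0 0.3 0 0; 0 0 0.12 0 0; 0 0 0.09 0 0; 0 0 0 0 0; 0 0 0 0 0", grip_force=40)

```text
t: 29.4
ee_pos: [553.3, -365.1, 4.4]
tcp_rot: [2.328, 2.105, 0.001]
wrist_force: [0.1, -0.6, -0.0]
gripper_width: 1.0
```

Run:
```python
from h import *
plan(552.6,-361.6,2,-5.8)
snap('wrist','wrist25.png')
```

```text
t 29.4 pos [ 553.3 -365.1    4.4] yaw -5.76 F [ 0.1 -0.6 -0. ] w 1.0 tilt [ 0.002 -0.002 -1.   ]
spin 0.0005 shift [ 0.028 -0.009  0.02 ] rows>= 1.0  j7 0.89
```

View pics/wrist25.png

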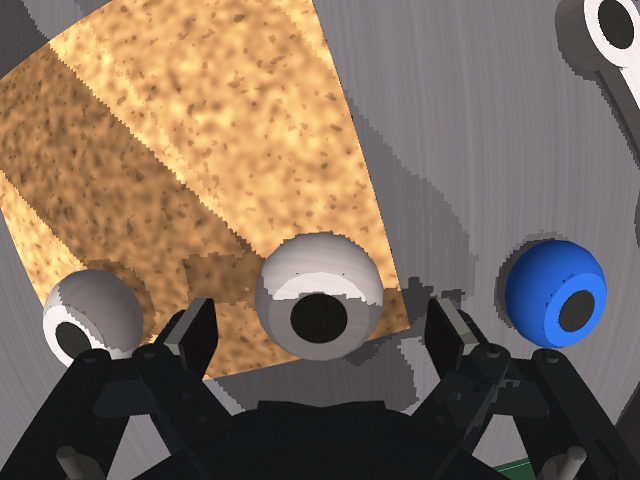

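>>> jog_arm(motion="0.028 -0.009 0.02 0 0; 0 0 0 0 0; 0 0 0 0 0.2; 0 0 0 0 0.3; 0 0 0 0 0.4; 0 0 0 0 1; 0 0 0 0 1; 0 0 0 0 1; 0 0 0 0 1; 0 0 0 0 1", grip_force=40)

```text
t: 30.45
ee_pos: [552.0, -360.7, 1.0]
tcp_rot: [2.33, 2.107, 0.001]
wrist_force: [-0.2, 1.6, 5.0]
gripper_width: 0.611
```

Run:
```python
from h import *
plan(552.6,-361.6,130,-5.8)
snap('wrist','wrist26.png')
```

```text
t 30.45 pos [ 552.  -360.7    1. ] yaw -5.75 F [-0.2  1.6  5. ] w 0.611 tilt [ 0.001  0.    -1.   ]
spin 0.0006 shift [-0.007  0.007 -1.075] rows>= 3.0  j7 0.89
```

View pics/wrist26.png

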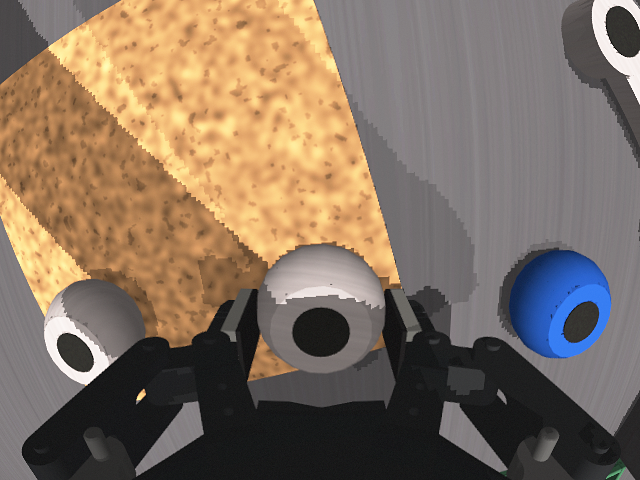

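>>> jog_arm(motion="0 0 -0.03 0 1; 0 0 -0.06 0 1; 0 0 -0.06 0 1; 0 0 0 0 1; 0 0 0 0 1", grip_force=60)

```text
t: 31.0
ee_pos: [551.4, -360.5, 18.3]
tcp_rot: [-2.33, -2.107, 0.0]
wrist_force: [-0.3, 0.2, -2.6]
gripper_width: 0.601
```

Run:
```python
from h import *
plan(552.6,-361.6,130,-5.8)
snap('wrist','wrist27.png');snap('side','side27.png')
crop('side27.png','d27.png',340,280,200,150,4)
```

```text
t 31.0 pos [ 551.4 -360.5   18.3] yaw -5.75 F [-0.3  0.2 -2.6] w 0.601 tilt [-0. -0. -1.]
spin 0.0005 shift [-0.008  0.011 -0.931] rows>= 3.0  j7 0.88
```

View pics/wrist27.png

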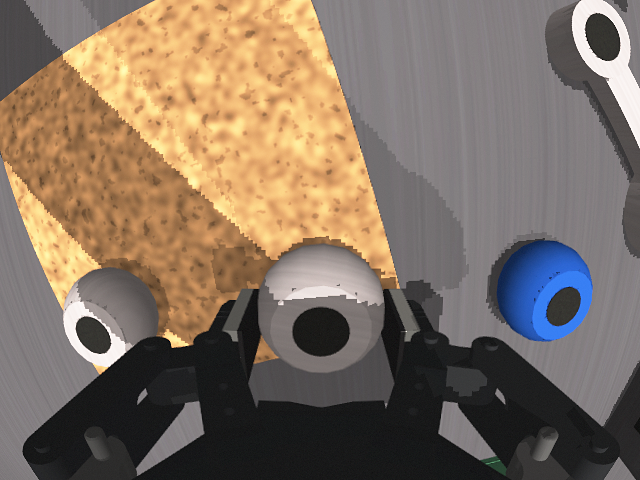

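View pics/d27.png

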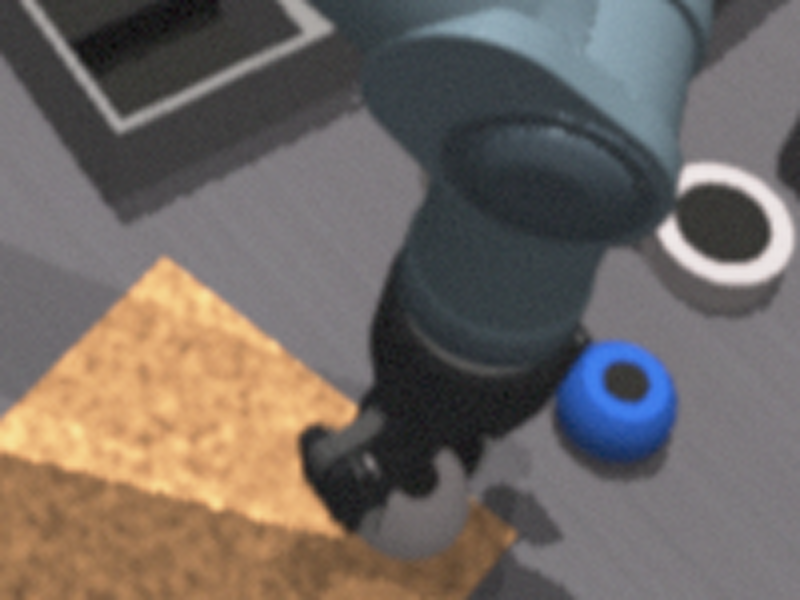

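>>> jog_arm(motion="0 0 -0.2 0 1; 0 0 -0.3 0 1; 0 0 -0.3 0 1; 0 0 -0.3 0 1; 0 0 0 0 1; 0.28 0.08 0 0 1; 0.28 0.08 0 0 1; 0.28 0.08 0 0 1; 0.28 0.08 0 0 1; 0.28 0.08 0 0 1; 0.28 0.08 0 0 1; 0.2 0.06 0 0 1; 0.1 0.04 0 0 1; 0 0 0 0 1; 0 0 0 0 1")

```text
t: 32.6
ee_pos: [643.4, -133.0, 149.6]
tcp_rot: [-2.332, -2.105, 0.004]
wrist_force: [-0.6, 0.4, -2.4]
gripper_width: 0.603
```

Run:
```python
from h import *
p=cw(-15,-105)
plan(p[0],p[1],150,-5.8)
for n in ['scene','side','wrist']: snap(n,n+'28.png')
crop('side28.png','d28.png',280,120,200,200,3)
```

```text
t 32.6 pos [ 643.4 -133.   149.6] yaw -5.84 F [-0.6  0.4 -2.4] w 0.603 tilt [-0.002 -0.002 -1.   ]
spin -0.0004 shift [ 0.089 -0.285 -0.003] rows>= 1.0  j7 0.42
```

View pics/wrist28.png

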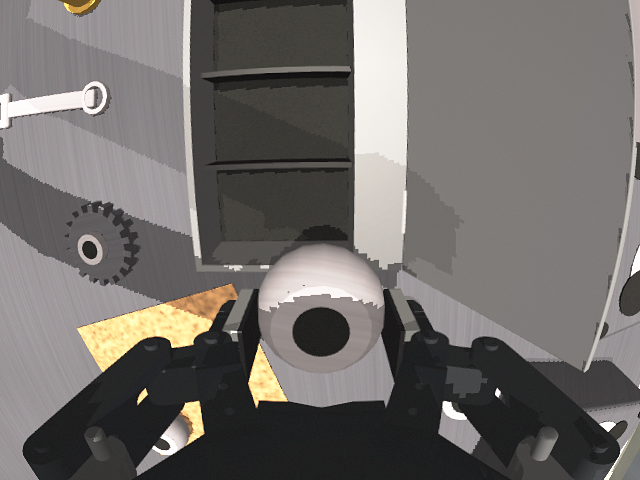

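View pics/d28.png

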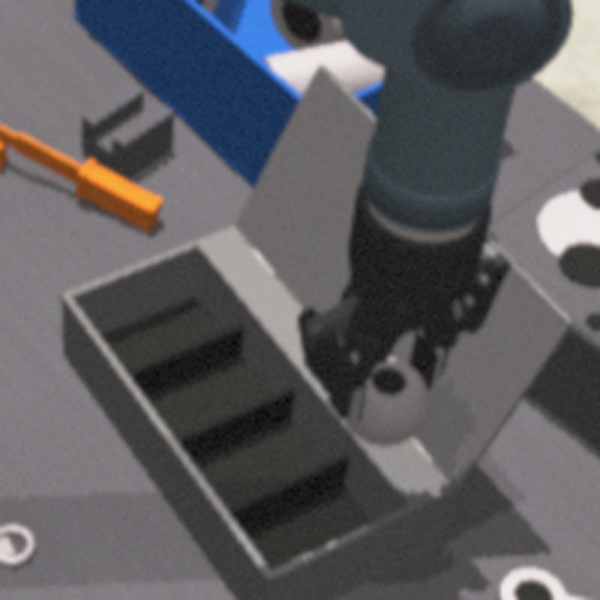

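View pics/scene28.png

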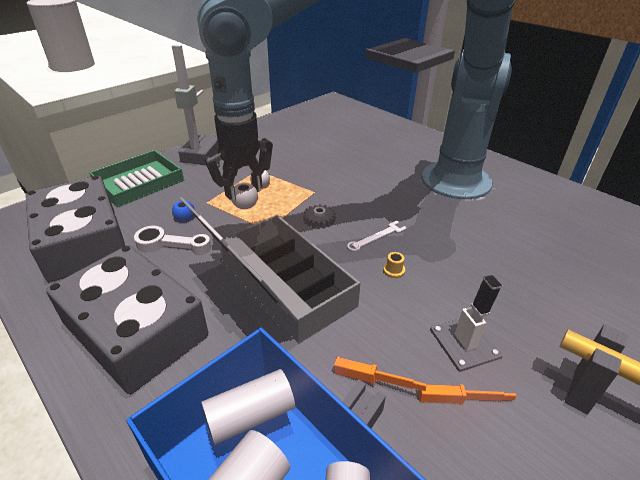

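Run:
```python
from h import *
np.set_printoptions(precision=1,suppress=True)
W=ld('wrist28.png')
g=lambda p:np.array([(p[:2]-C)@ex,(p[:2]-C)@ey])
for p,z,n in [((203,74),44,'div0 front'),((351,70),44,'div0 rear'),((207,163),44,'div-70 front'),((351,163),44,'div-70 rear'),((200,268),68,'corner front'),((189,60),68,'front rim'),((405,240),68,'hinge'),((354,100),68,'rear inner edge')]:
    P=wonz(W,p,z);print(n,P,g(P))
```

```text
div0 front [569.5  -9.3  44. ] [-66.8  -0.1]
div0 rear [676.4 -21.5  44. ] [40.8 -1.4]
div-70 front [564.  -76.1  44. ] [-65.6 -67.1]
div-70 rear [669.7 -88.9  44. ] [ 40.9 -69.2]
corner front [ 552.3 -149.3   68. ] [ -69.8 -141.1]
front rim [567.8  -2.1  68. ] [-69.2   6.9]
hinge [ 701.3 -143.4   68. ] [  77.9 -120.1]
rear inner edge [674.  -45.3  68. ] [ 40.8 -25.3]
```

>>> jog_arm(motion="0.046 -0.141 0 0 1; 0.046 -0.141 0 0 1; 0 0 0 0 1; 0 0 0 0 1; 0 0 0 0 1")

```text
t: 33.25
ee_pos: [612.7, -117.8, 150.7]
tcp_rot: [2.33, 2.105, 0.001]
wrist_force: [0.6, -0.7, -2.6]
gripper_width: 0.597
```

Run:
```python
from h import *
p=cw(-14.5,-104.5)
plan(p[0],p[1],9,-5.8)
for n in ['side','wrist']: snap(n,n+'29.png')
crop('side29.png','d29.png',280,120,200,200,3)
```

```text
t 33.25 pos [ 612.7 -117.8  150.7] yaw -5.82 F [ 0.6 -0.7 -2.6] w 0.597 tilt [ 0.001 -0.001 -1.   ]
spin -0.0002 shift [-0.006 -0.015  1.181] rows>= 4.0  j7 0.39
```

View pics/wrist29.png

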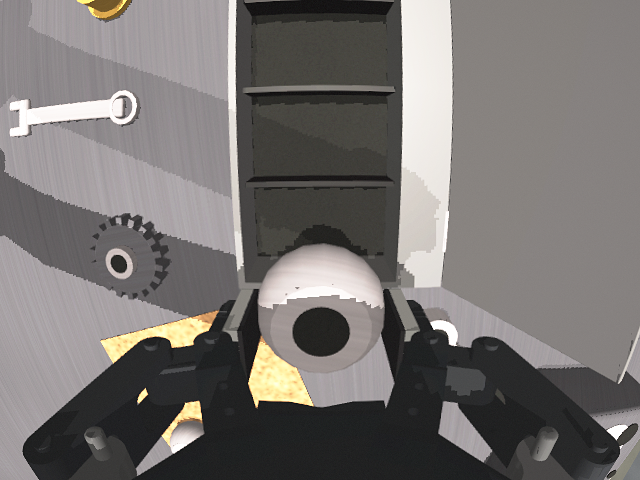

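View pics/d29.png

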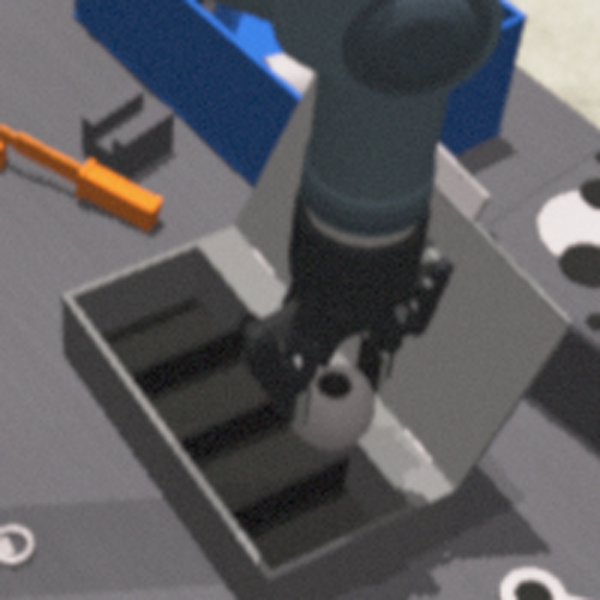

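>>> jog_arm(motion="-0.006 -0.015 0.25 0 1; 0 0 0.25 0 1; 0 0 0.25 0 1; 0 0 0.15 0 1; 0 0 0 0 1; 0 0 0 0 1")

```text
t: 33.95
ee_pos: [610.8, -117.8, 42.7]
tcp_rot: [2.33, 2.107, -0.0]
wrist_force: [-0.0, 0.2, -2.6]
gripper_width: 0.596
```

Run:
```python
from h import *
p=cw(-14.5,-104.5)
plan(p[0],p[1],9,-5.8)
for n in ['side','scene']: snap(n,n+'30.png')
crop('side30.png','d30.png',280,120,200,200,3)
```

```text
t 33.95 pos [ 610.8 -117.8   42.7] yaw -5.76 F [-0.   0.2 -2.6] w 0.596 tilt [ 0.    -0.001 -1.   ]
spin 0.0004 shift [-0.006  0.002  0.281] rows>= 1.0  j7 0.48
```

View pics/d30.png

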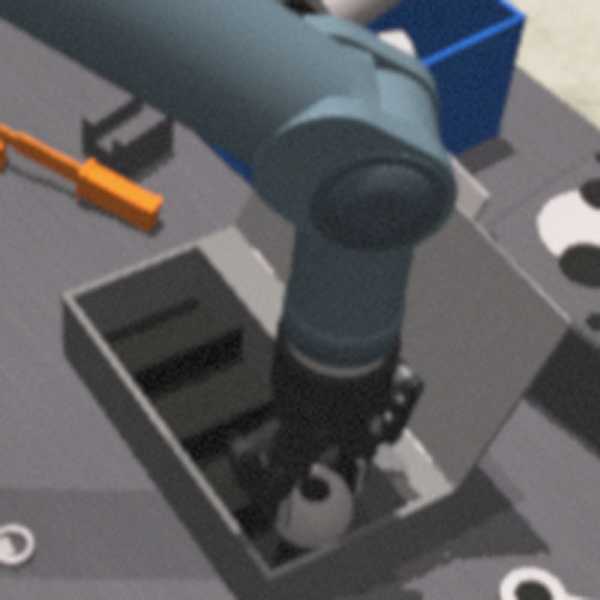

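>>> jog_arm(motion="-0.006 0 0.08 0 1; 0 0 0.08 0 1; 0 0 0.06 0 1; 0 0 0 0 1; 0 0 0 0 1")

```text
t: 34.55
ee_pos: [609.6, -117.9, 15.3]
tcp_rot: [-2.329, -2.107, 0.001]
wrist_force: [0.0, 0.6, -2.8]
gripper_width: 0.6
```

>>> jog_arm(motion="0 0 0.02 0 1; 0 0 0.02 0 1; 0 0 0.01 0 1; 0 0 0 0 1; 0 0 0 0 1")

```text
t: 35.05
ee_pos: [610.0, -118.0, 9.8]
tcp_rot: [-2.33, -2.107, 0.0]
wrist_force: [-0.2, 0.5, -3.6]
gripper_width: 0.602
```

>>> jog_arm(motion="0 0 0.01 0 1; 0 0 0.01 0 1; 0 0 0 0 1")

```text
t: 35.35
ee_pos: [610.3, -118.0, 9.3]
tcp_rot: [-2.329, -2.106, -0.001]
wrist_force: [-3.9, 1.0, 9.1]
gripper_width: 0.599
```

>>> jog_arm(motion="0 0 0 0 0.36; 0 0 0 0 0.3; 0 0 0 0 0.25; 0 0 0 0 0.25; 0 0 0 0 0.25; 0 0 -0.05 0 0.25; 0 0 -0.1 0 0.25; 0 0 -0.2 0 0.25; 0 0 -0.3 0 0.25; 0 0 -0.35 0 0.1; 0 0 -0.35 0 0; 0 0 -0.3 0 0; 0 0 0 0 0")

```text
t: 36.65
ee_pos: [614.3, -120.2, 213.0]
tcp_rot: [2.324, 2.1, 0.013]
wrist_force: [0.3, 0.6, 0.1]
gripper_width: 1.001
```

Run:
```python
from h import *
plan(433.5,-369.3,200,-5.8)
for n in ['side','scene','wrist']: snap(n,n+'31.png')
crop('side31.png','d31.png',280,120,200,200,3)
```

```text
t 36.65 pos [ 614.3 -120.2  213. ] yaw -5.81 F [0.3 0.6 0.1] w 1.001 tilt [ 0.013 -0.001 -1.   ]
spin -0.0002 shift [-2.217 -1.29   0.092] rows>= 7.0  j7 0.36
```

View pics/wrist31.png

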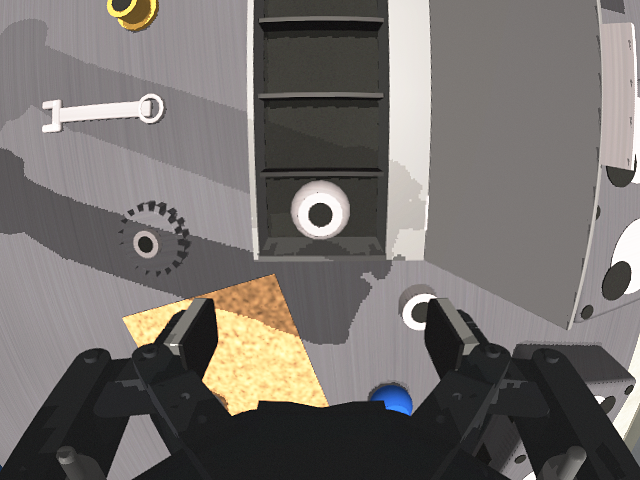

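View pics/side31.png

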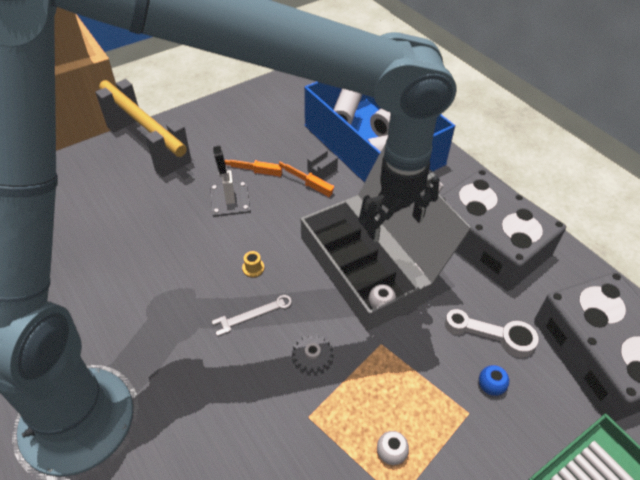

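Ball A is upright in compartment 0 (wrist px 320,213). Now the second ball.

>>> jog_arm(motion="-0.277 -0.161 0 0 0; -0.277 -0.161 0 0 0; -0.277 -0.161 0 0 0; -0.277 -0.161 0 0 0; -0.277 -0.161 0 0 0; -0.277 -0.161 0 0 0; -0.277 -0.161 0 0 0; -0.277 -0.161 0 0 0; 0 0 0.3 0 0; 0 0 0.3 0 0; 0 0 0.3 0 0; 0 0 0 0 0; 0 0 0 0 0")

```text
t: 38.1
ee_pos: [428.2, -366.4, 96.4]
tcp_rot: [-2.328, -2.104, 0.003]
wrist_force: [0.0, -0.0, 0.4]
gripper_width: 1.002
```

Run:
```python
from h import *
for n in ['side','scene','wrist']: snap(n,n+'32.png')
crop('side32.png','d32.png',305,335,200,145,4)
plan(433.5,-369.3,2,-5.8)
```

```text
t 38.25 pos [ 430.7 -368.2   99.3] yaw -5.75 F [ 0.9 -1.3  0.3] w 1.001 tilt [ 0.002 -0.002 -1.   ]
spin 0.0005 shift [-0.006  0.022  0.811] rows>= 3.0  j7 0.95
```

View pics/wrist32.png

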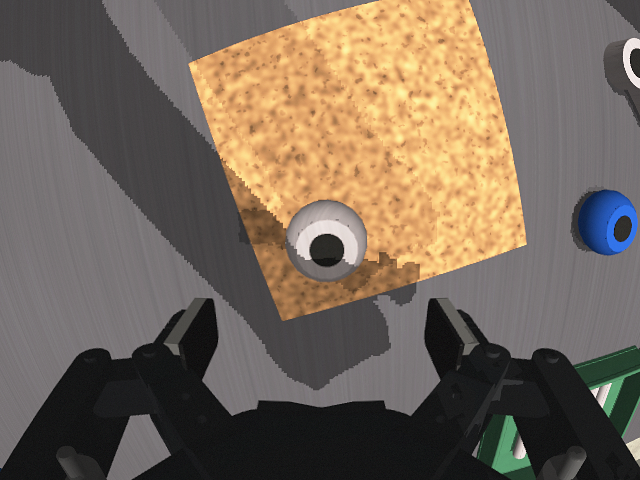

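View pics/d32.png

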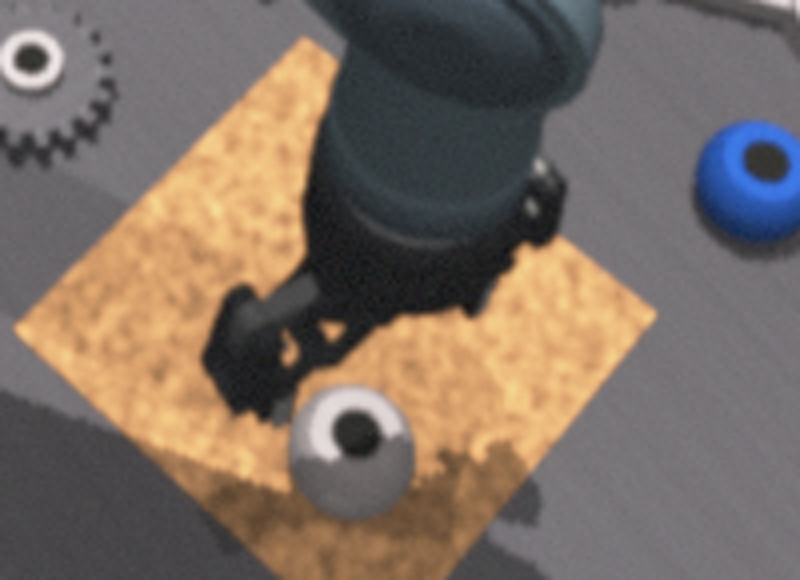

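>>> jog_arm(motion="-0.006 0.022 0.3 0 0; 0 0 0.3 0 0; 0 0 0.12 0 0; 0 0 0.09 0 0; 0 0 0 0 0; 0 0 0 0 0")

```text
t: 38.85
ee_pos: [433.0, -369.1, 1.6]
tcp_rot: [2.329, 2.105, 0.0]
wrist_force: [-0.6, -0.2, 0.8]
gripper_width: 0.996
```

Run:
```python
from h import *
plan(433.5,-369.3,2,-5.8)
snap('wrist','wrist33.png')
```

```text
t 38.85 pos [ 433.  -369.1    1.6] yaw -5.76 F [-0.6 -0.2  0.8] w 0.996 tilt [ 0.002 -0.002 -1.   ]
spin 0.0004 shift [-0.001  0.004 -0.003] rows>= 1.0  j7 1.05
```

View pics/wrist33.png

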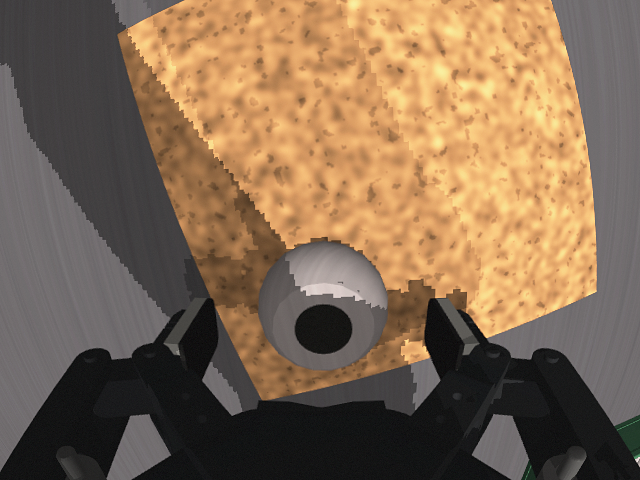

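Well aligned; gripping and lifting, then moving above compartment 1.

>>> jog_arm(motion="0 0.004 0 0 0.2; 0 0 0 0 0.3; 0 0 0 0 0.4; 0 0 0 0 1; 0 0 0 0 1; 0 0 0 0 1; 0 0 0 0 1; 0 0 0 0 1; 0 0 -0.03 0 1; 0 0 -0.06 0 1; 0 0 -0.06 0 1; 0 0 0 0 1; 0 0 0 0 1", grip_force=60)

```text
t: 40.2
ee_pos: [432.7, -368.0, 18.4]
tcp_rot: [-2.33, -2.107, 0.0]
wrist_force: [-0.7, -0.7, -3.6]
gripper_width: 0.592
```

Run:
```python
from h import *
p=cw(-14.5,-34.5)
plan(p[0],p[1],150,-5.8)
snap('wrist','wrist34.png')
```

```text
t 40.2 pos [ 432.7 -368.    18.4] yaw -5.75 F [-0.7 -0.7 -3.6] w 0.592 tilt [-0. -0. -1.]
spin 0.0006 shift [ 2.802  1.268 -1.097] rows>= 9.0  j7 1.03
```

View pics/wrist34.png

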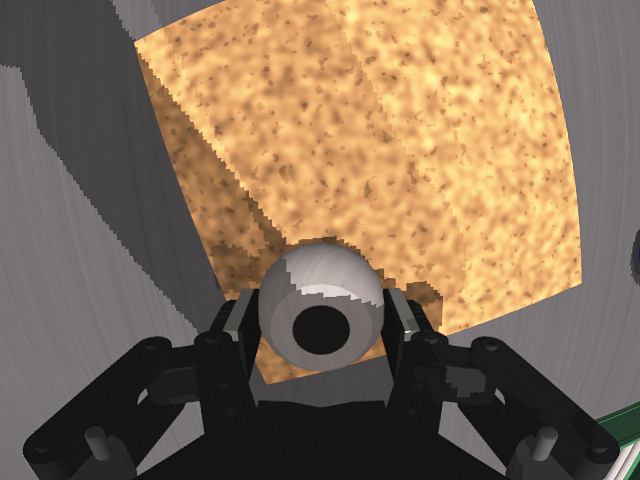

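>>> jog_arm(motion="0 0 -0.2 0 1; 0 0 -0.3 0 1; 0 0 -0.3 0 1; 0 0 -0.3 0 1; 0.28 0.127 0 0 1; 0.28 0.127 0 0 1; 0.28 0.127 0 0 1; 0.28 0.127 0 0 1; 0.28 0.127 0 0 1; 0.28 0.127 0 0 1; 0.28 0.127 0 0 1; 0.28 0.127 0 0 1; 0.28 0.127 0 0 1; 0.28 0.127 0 0 1; 0 0 0 0 1; 0 0 0 0 1; 0 0 0 0 1")

```text
t: 41.95
ee_pos: [616.9, -50.6, 149.8]
tcp_rot: [-2.332, -2.105, 0.003]
wrist_force: [0.4, -0.7, -2.6]
gripper_width: 0.595
```

Run:
```python
from h import *
p=cw(-14.5,-34.5)
plan(p[0],p[1],9,-5.8)
snap('wrist','wrist35.png')
```

```text
t 41.95 pos [616.9 -50.6 149.8] yaw -5.85 F [ 0.4 -0.7 -2.6] w 0.595 tilt [-0.002 -0.001 -1.   ]
spin -0.0006 shift [0.017 0.011 1.173] rows>= 4.0  j7 0.29
```

View pics/wrist35.png

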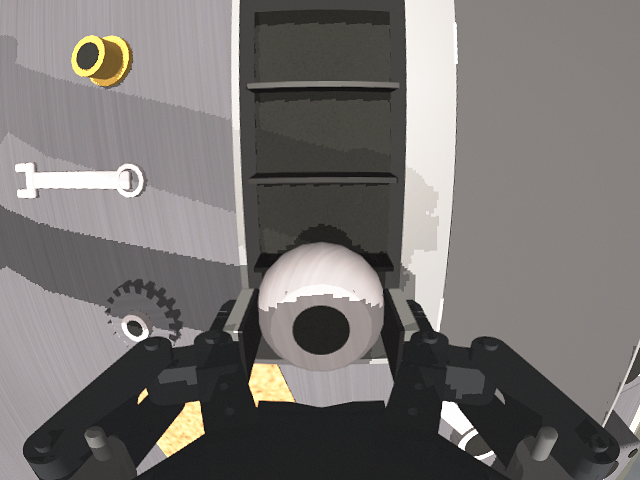

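>>> jog_arm(motion="0.017 0.011 0.25 0 1; 0 0 0.25 0 1; 0 0 0.25 0 1; 0 0 0.15 0 1; 0 0 0 0 1; 0 0 0 0 1")

```text
t: 42.6
ee_pos: [619.7, -48.3, 42.8]
tcp_rot: [2.331, 2.105, -0.0]
wrist_force: [-0.5, 0.7, -3.0]
gripper_width: 0.596
```

Run:
```python
from h import *
p=cw(-14.5,-34.5)
plan(p[0],p[1],9,-5.8)
```

```text
t 42.6 pos [619.7 -48.3  42.8] yaw -5.84 F [-0.5  0.7 -3. ] w 0.596 tilt [ 0.    -0.001 -1.   ]
spin -0.0004 shift [-0.006 -0.013  0.282] rows>= 1.0  j7 0.37
```

>>> jog_arm(motion="-0.006 -0.013 0.08 0 1; 0 0 0.08 0 1; 0 0 0.06 0 1; 0 0 0.02 0 1; 0 0 0.01 0 1; 0 0 0 0 1; 0 0 0 0 1")

```text
t: 43.3
ee_pos: [618.1, -47.8, 12.5]
tcp_rot: [2.33, 2.107, 0.0]
wrist_force: [0.4, -0.4, -3.3]
gripper_width: 0.597
```

>>> jog_arm(motion="0 0 0.015 0 1; 0 0 0.01 0 1; 0 0 0 0 1; 0 0 0 0 1")

```text
t: 43.7
ee_pos: [618.2, -47.7, 10.0]
tcp_rot: [-2.33, -2.107, -0.001]
wrist_force: [-1.7, 0.3, 4.1]
gripper_width: 0.598
```

Seated on the rubber (force reversed). Releasing.

>>> jog_arm(motion="0 0 0 0 0.36; 0 0 0 0 0.3; 0 0 0 0 0.25; 0 0 0 0 0.25; 0 0 0 0 0.25; 0 0 -0.05 0 0.25; 0 0 -0.1 0 0.25; 0 0 -0.2 0 0.25; 0 0 -0.3 0 0.25; 0 0 -0.35 0 0.1; 0 0 -0.35 0 0; 0 0 -0.3 0 0; 0 0 -0.3 0 0.5; 0 0 0 0 1; 0 0 0 0 1")

```text
t: 45.2
ee_pos: [618.5, -48.1, 245.1]
tcp_rot: [2.33, 2.106, 0.004]
wrist_force: [-0.5, 0.1, -0.8]
gripper_width: 0.514
```

Run:
```python
from h import *
for n in ['side','scene','wrist']: snap(n,n+'36.png')
crop('side36.png','d36.png',280,120,200,200,3)
plan(700,-20,300,84.2)
```

```text
t 45.35 pos [616.7 -47.3 241.8] yaw -5.75 F [ 0.1  0.6 -1.1] w 0.238 tilt [-0.003  0.    -1.   ]
spin -0.9995 shift [-0.666  0.297 -0.487] rows>= 3.0  j7 0.23
```

View pics/wrist36.png

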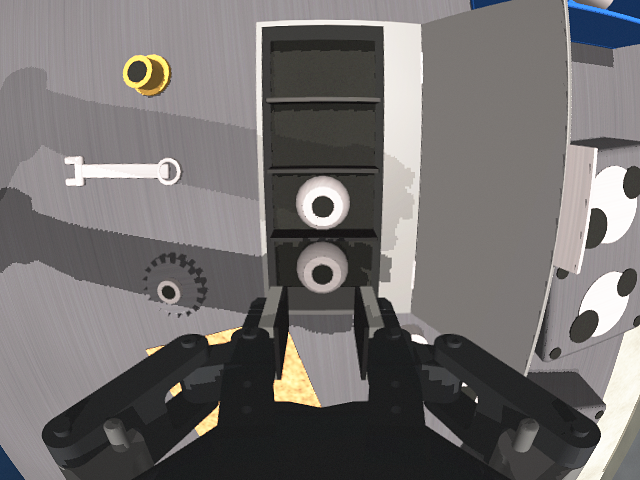

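View pics/scene36.png

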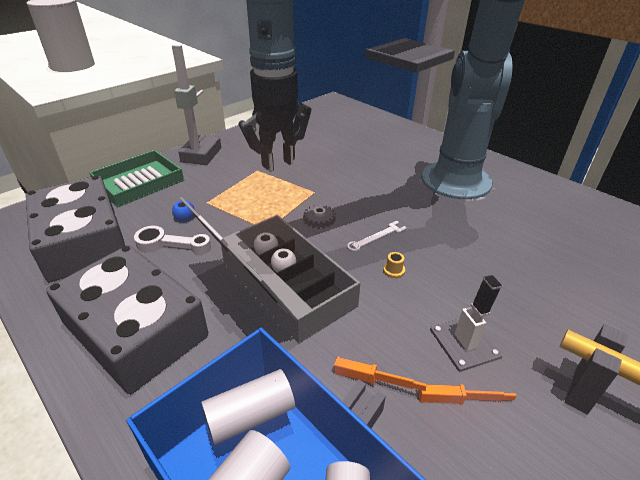

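Both balls are upright in compartments 0 and 1. Checking the obstacles behind the lid before going there to close it.

Run:
```python
from h import *
np.set_printoptions(precision=1,suppress=True)
S=ld('scene36.png');D=ld('side36.png')
print('blk1 corner', two(S,(105,178),D,(430,208)),two(S,(205,330),D,(480,172)))
print('blk2 near', two(S,(145,243),D,(478,170)))
p=cw(190,0);plan(p[0],p[1],320,-95.8)
```

```text
blk1 corner (array([ 799.2, -139.8,  253.4]), np.float64(190.63492953434584)) (array([910.9,  12.9, 115.2]), np.float64(122.38384126101334))
blk2 near (array([878.4, -72.9, 214. ]), np.float64(2.737308376591492))
t 45.35 pos [616.7 -47.3 241.8] yaw -5.75 F [ 0.1  0.6 -1.1] w 0.238 tilt [-0.  0. -1.]
spin -0.9995 shift [-1.7  0.3 -0.7] rows>= 5.0  j7 0.23
```

>>> jog_arm(motion="0 0 -0.3 0.09 1; 0 0 -0.3 0.091 1; 0 0 -0.05 0.091 1; 0 0 0 0.091 1; 0 0 0 0.091 1; 0 0 0 0.091 1; 0 0 0 0.091 1; 0 0 0 0.091 1; 0 0 0 0.091 1; 0 0 0 0.091 1; 0 0 0 0.091 1; 0 0 0 0 1")

```text
t: 46.55
ee_pos: [617.2, -47.4, 319.3]
tcp_rot: [3.136, -0.158, -0.006]
wrist_force: [0.5, -0.4, 1.4]
gripper_width: -0.002
```

Run:
```python
from h import *
p=cw(190,0);plan(p[0],p[1],320,-95.8)
```

```text
t 46.55 pos [617.2 -47.4 319.3] yaw -95.76 F [ 0.5 -0.4  1.4] w -0.002 tilt [-0.004 -0.001 -1.   ]
spin 0.0004 shift [ 1.713 -0.276 -0.013] rows>= 5.0  j7 -1.18
```

Run:
```python
from h import *
np.set_printoptions(precision=1,suppress=True)
S=ld('scene36.png');D=ld('side36.png')
print(two(S,(204,297),D,(433,204)),two(S,(145,243),D,(517,262)))
crop('side22.png','blk.png',420,150,160,150,4)
```

```text
(array([827.7, -17.1,  94.4]), np.float64(2.959062518105415)) (array([ 842.2, -234.5,  100.4]), np.float64(25.30822611181496))
```

View pics/blk.png

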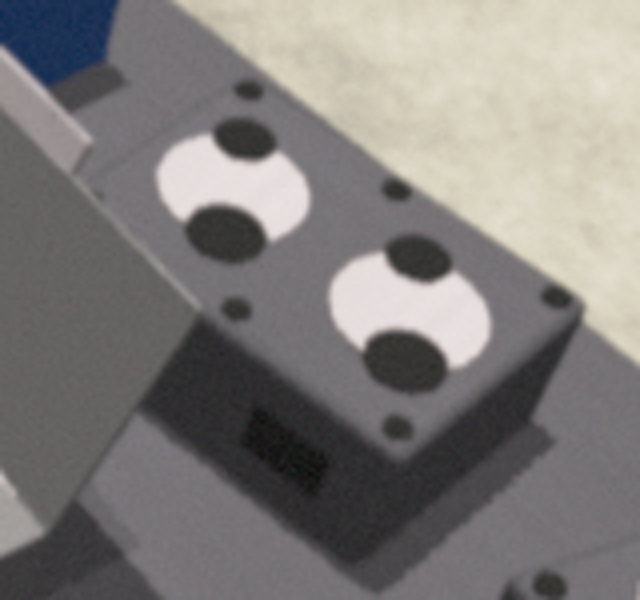

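>>> jog_arm(motion="0.285 -0.046 0 0 1; 0.285 -0.046 0 0 1; 0.285 -0.046 0 0 1; 0.285 -0.046 0 0 1; 0.285 -0.046 0 0 1; 0.285 -0.046 0 0 1; 0 0 0 0 1; 0 0 0 0 1")

```text
t: 47.35
ee_pos: [825.1, -36.1, 319.1]
tcp_rot: [3.137, -0.155, -0.005]
wrist_force: [-0.4, -0.9, -0.1]
gripper_width: 0.002
```

Run:
```python
from h import *
p=cw(190,0);plan(p[0],p[1],190,-95.8)
snap('scene','scene37.png');snap('wrist','wrist37.png');snap('side','side37.png')
crop('scene37.png','s37.png',120,60,220,250,3)
```

```text
t 47.35 pos [825.1 -36.1 319.1] yaw -95.67 F [-0.4 -0.9 -0.1] w 0.002 tilt [-0.003 -0.001 -1.   ]
spin 0.0014 shift [ 0.002 -0.008  1.076] rows>= 3.0  j7 -1.32
```

View pics/s37.png

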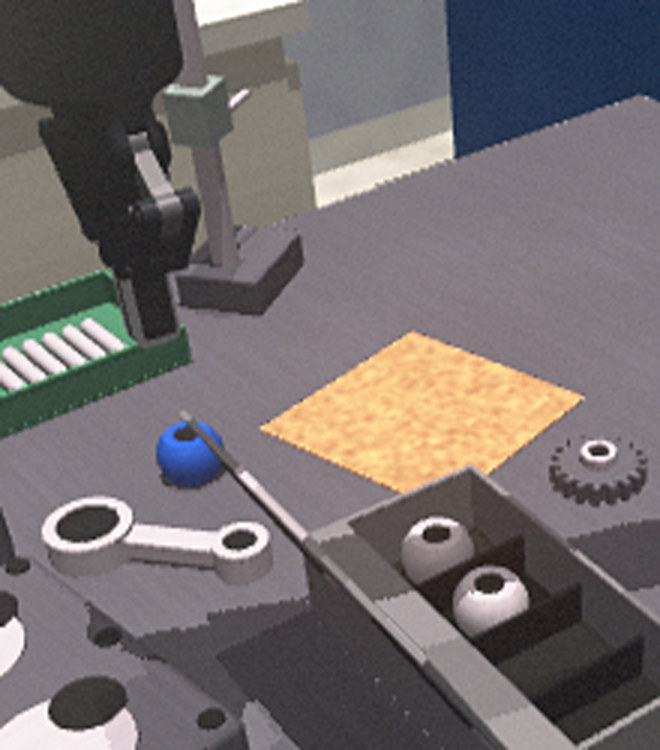

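View pics/wrist37.png

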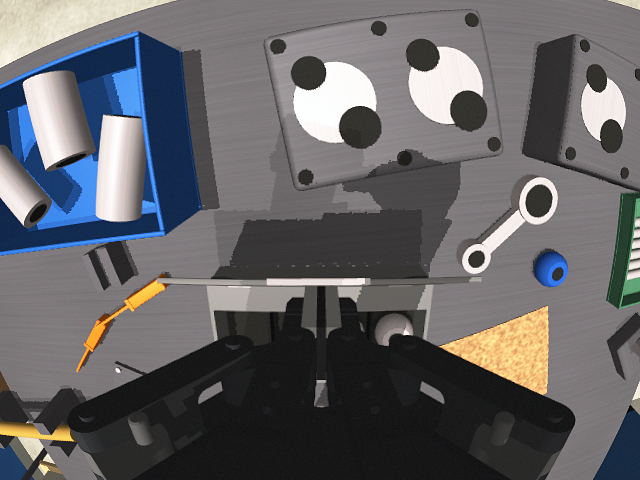

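Run:
```python
from h import *
W=ld('wrist37.png')
for p,z in [((318,281),222),((170,281),204),((470,281),204)]:
    P=wonz(W,p,z); print(P,(P[:2]-C)@ex,(P[:2]-C)@ey)
print(W['xyz'])
```

```text
[785.04659571 -30.46948321 222.        ] 149.7458151790166 0.6666873584306653
[787.96235651  98.25305166 204.        ] 139.63842662032116 129.02491008412
[ 761.84184122 -159.88469959  204.        ] 139.73807515887373 -130.43100140798097
[897.29860136 -43.96179956 482.62362773]
```

>>> jog_arm(motion="0 -0.008 0.36 0 1; 0 0 0.36 0 1; 0 0 0.36 0 1; 0 0 0 0 1; -0.15 0 0 0 1; -0.15 0 0 0 1; 0 0 0 0 1")

```text
t: 48.2
ee_pos: [789.0, -31.0, 195.8]
tcp_rot: [-3.137, 0.159, -0.005]
wrist_force: [0.4, -0.5, 0.7]
gripper_width: -0.001
```

Run:
```python
from h import *
s=robot.sense()['ee_pos'];print(s,(s[:2]-C)@ex,(s[:2]-C)@ey)
snap('side','side38.png')
crop('side38.png','d38.png',300,60,220,200,3)
```

```text
[789.02557066 -30.98744154 195.80658999] 153.75676354909083 0.5534810784147237
```

View pics/d38.png

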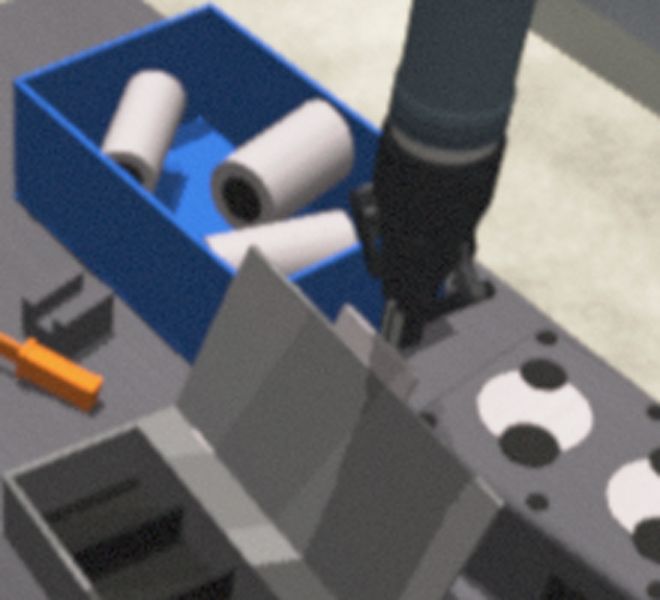

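>>> jog_arm(motion="-0.16 0 0 0 1; -0.18 0 -0.03 0 1; -0.18 0 -0.03 0 1; -0.2 0 -0.02 0 1; 0 0 0 0 1")

```text
t: 48.75
ee_pos: [702.6, -22.4, 203.3]
tcp_rot: [-3.136, 0.16, -0.001]
wrist_force: [1.5, 0.3, 0.1]
gripper_width: 0.003
```

Run:
```python
from h import *
s=robot.sense()['ee_pos'];print(s,(s[:2]-C)@ex,(s[:2]-C)@ey)
snap('scene','scene39.png')
crop('scene39.png','s39.png',150,60,220,250,3)
```

```text
[702.648325   -22.43707186 203.304745  ] 66.95763946139947 0.3311143254381963
```

View pics/s39.png

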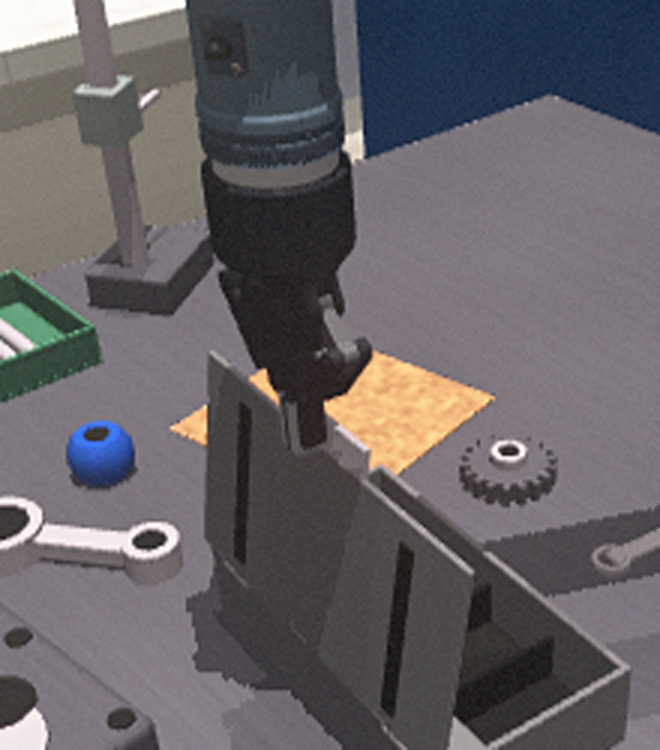

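>>> jog_arm(motion="-0.2 0 0.02 0 1; -0.19 0 0.08 0 1; -0.17 0 0.11 0 1; -0.15 0 0.135 0 1; -0.125 0 0.167 0 1; -0.09 0 0.175 0 1; 0 0 0 0 1")

```text
t: 49.5
ee_pos: [591.5, -10.2, 116.7]
tcp_rot: [-3.137, 0.158, 0.008]
wrist_force: [0.5, 0.9, -0.7]
gripper_width: 0.002
```

Run:
```python
from h import *
s=robot.sense()['ee_pos'];print(s,(s[:2]-C)@ex,(s[:2]-C)@ey)
snap('scene','scene40.png')
crop('scene40.png','s40.png',180,80,220,250,3)
```

```text
[591.50035634 -10.23826761 116.69800223] -44.85409637144648 1.2352671877377626
```

View pics/s40.png

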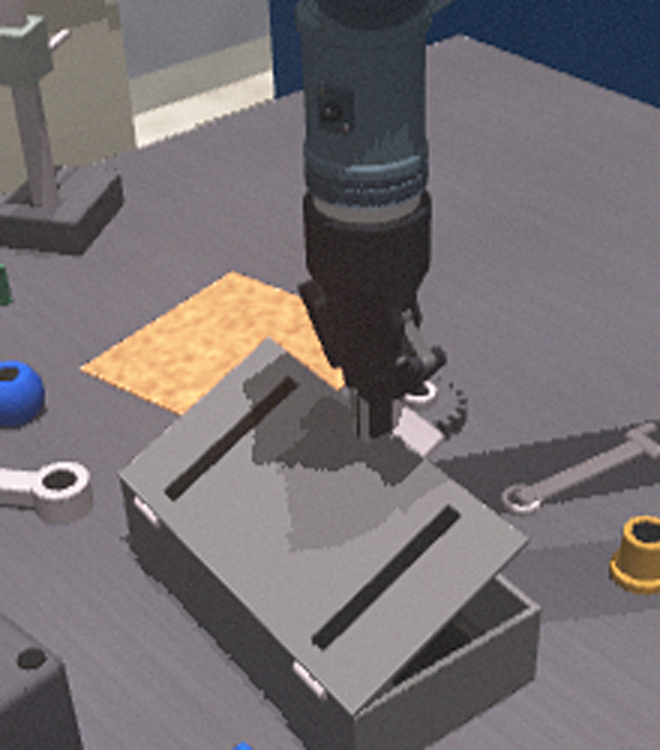

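>>> jog_arm(motion="-0.05 0 0.12 0 1; -0.03 0 0.12 0 1; 0 0 0.08 0 1; 0 0 0.03 0 1; 0 0 0 0 1; 0 0 0 0 1")

```text
t: 50.15
ee_pos: [584.0, -10.1, 76.9]
tcp_rot: [3.137, -0.158, 0.0]
wrist_force: [0.5, -0.2, 0.4]
gripper_width: -0.003
```

>>> jog_arm(motion="0 0 0.02 0 1; 0 0 0.02 0 1; 0 0 0 0 1; 0 0 0 0 1")

```text
t: 50.55
ee_pos: [583.6, -9.9, 72.0]
tcp_rot: [-3.137, 0.158, 0.0]
wrist_force: [1.2, -0.2, -0.2]
gripper_width: 0.002
```

>>> jog_arm(motion="0 0 0.01 0 1; 0 0 0.01 0 1; 0 0 0 0 1; 0 0 0 0 1")

```text
t: 50.95
ee_pos: [583.6, -10.0, 69.5]
tcp_rot: [-3.138, 0.158, 0.001]
wrist_force: [-0.6, -0.6, 0.9]
gripper_width: -0.001
```

>>> jog_arm(motion="0 0 0.015 0 1; 0 0 0.01 0 1; 0 0 0 0 1; 0 0 0 0 1")

```text
t: 51.35
ee_pos: [583.6, -10.0, 66.5]
tcp_rot: [-3.138, 0.158, 0.001]
wrist_force: [-0.2, 0.3, -0.4]
gripper_width: 0.001
```

Run:
```python
from h import *
s=robot.sense();print(s['ee_pos'],s['wrist_force'])
snap('scene','scene41.png');snap('side','side41.png')
crop('scene41.png','s41.png',210,130,180,210,3)
```

```text
[583.56949102 -10.00867563  66.47880325] [-0.2473721   0.34844719 -0.40016834]
```

View pics/s41.png

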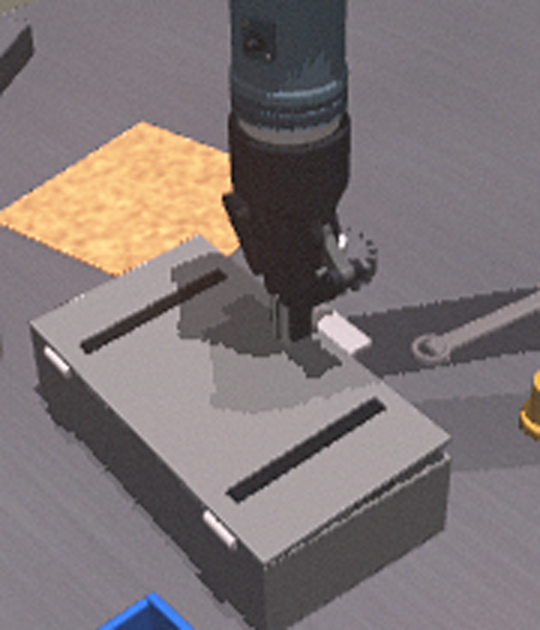

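>>> jog_arm(motion="0 0 0.02 0 1; 0 0 0.02 0 1; 0 0 0.02 0 1; 0 0 0 0 1; 0 0 0 0 1")

```text
t: 51.95
ee_pos: [583.6, -10.0, 59.2]
tcp_rot: [3.138, -0.158, -0.001]
wrist_force: [0.4, 0.1, -0.4]
gripper_width: -0.001
```

Run:
```python
from h import *
snap('scene','scene42.png');snap('side','side42.png');snap('wrist','wrist42.png')
crop('scene42.png','s42.png',210,130,180,210,3)
crop('side42.png','d42.png',280,160,180,170,4)
```

```text
(no output)
```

View pics/s42.png

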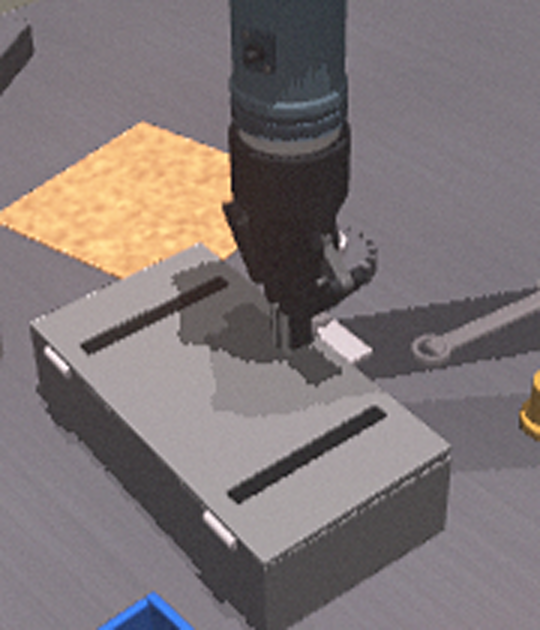

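View pics/d42.png

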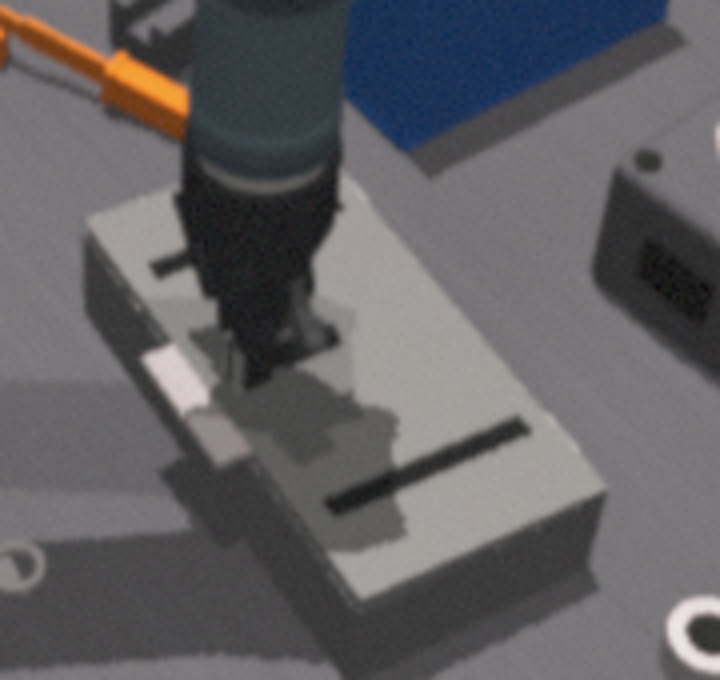

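View pics/wrist42.png

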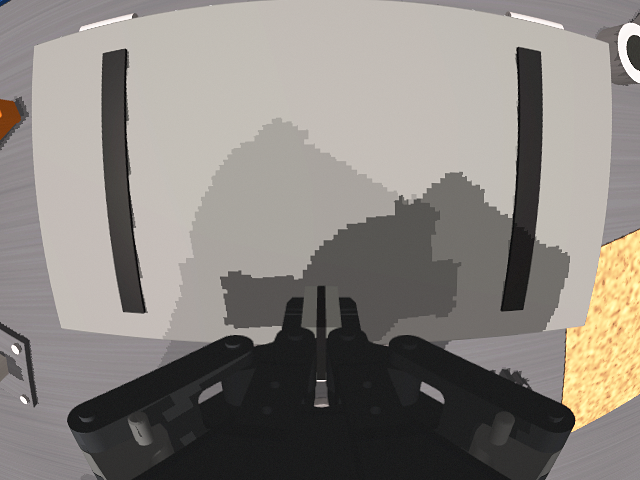

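>>> jog_arm(motion="0 0 0.015 0 1; 0 0 0.01 0 1; 0 0 0 0 1; 0 0 0 0 1")

```text
t: 52.5
ee_pos: [583.5, -10.0, 56.3]
tcp_rot: [-3.138, 0.158, 0.001]
wrist_force: [-0.2, -0.3, 0.1]
gripper_width: 0.002
```

>>> jog_arm(motion="0 0 0.015 0 1; 0 0 0.015 0 1; 0 0 0 0 1")

```text
t: 52.8
ee_pos: [583.6, -10.0, 52.7]
tcp_rot: [3.138, -0.158, -0.001]
wrist_force: [-0.4, 0.3, 0.3]
gripper_width: -0.005
```

Run:
```python
from h import *
s=robot.sense();print(s['ee_pos'],s['wrist_force'])
snap('scene','scene43.png');snap('side','side43.png')
a=cv2.imread('pics/scene0.png')[200:345,210:370];b=cv2.imread('pics/scene43.png')[200:345,210:370]
cv2.imwrite('pics/cmp.png',cv2.resize(np.hstack([a,b]),None,fx=2.5,fy=2.5,interpolation=cv2.INTER_CUBIC))
a=cv2.imread('pics/side0.png')[185:335,290:440];b=cv2.imread('pics/side43.png')[185:335,290:440]
cv2.imwrite('pics/cmp2.png',cv2.resize(np.hstack([a,b]),None,fx=2.6,fy=2.6,interpolation=cv2.INTER_CUBIC))
```

```text
[583.60490078 -10.03238523  52.68653672] [-0.36780011  0.29817806  0.29163461]
```

View pics/cmp.png

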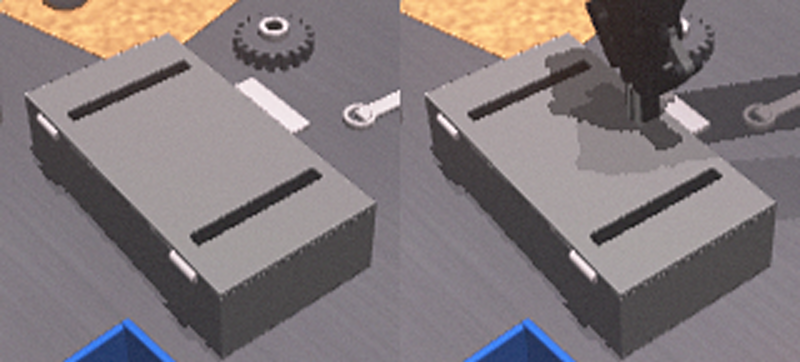

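View pics/cmp2.png

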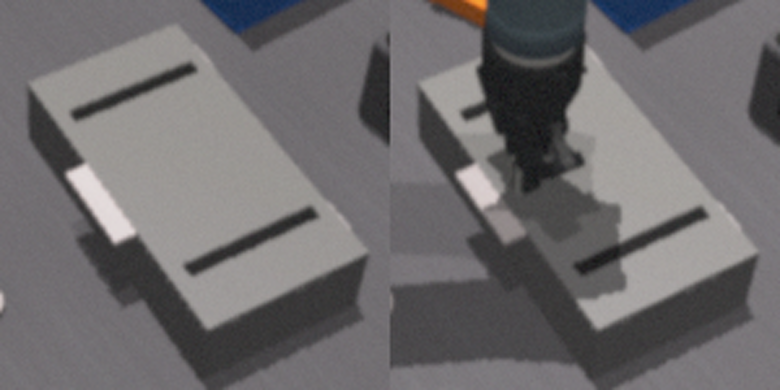

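>>> jog_arm(motion="0 0 0.01 0 1; 0 0 0.01 0 1; 0 0 0 0 1")

```text
t: 53.2
ee_pos: [583.6, -10.0, 52.5]
tcp_rot: [-3.135, 0.158, 0.002]
wrist_force: [-5.3, 0.8, 12.9]
gripper_width: -0.004
```

The lid is hard against the rim at 13 N. Retreating and making final checks.

>>> jog_arm(motion="0 0 0.004 0 1; 0 0 -0.05 0 1; 0 0 -0.2 0 1; 0 0 -0.35 0 1; 0 0 -0.35 0 1; 0 0 -0.35 0 1; -0.3 0 -0.2 0 1; -0.3 0 0 0 1; -0.3 0 0 0 1; 0 0 0 0 1; 0 0 0 0 1; 0 0 0 0 1")

```text
t: 54.4
ee_pos: [490.6, -1.0, 237.5]
tcp_rot: [3.132, -0.17, -0.007]
wrist_force: [-0.0, 0.0, 0.6]
gripper_width: -0.005
```

Run:
```python
from h import *
snap('scene','scene44.png');snap('side','side44.png')
a=cv2.imread('pics/scene0.png')[200:345,210:370];b=cv2.imread('pics/scene44.png')[200:345,210:370]
c=cv2.imread('pics/side0.png')[185:330,290:440];d=cv2.imread('pics/side44.png')[185:330,290:440]
r=np.vstack([np.hstack([a,b]),np.hstack([c,d,np.zeros((145,20,3),np.uint8)])])
cv2.imwrite('pics/cmp3.png',cv2.resize(r,None,fx=2,fy=2,interpolation=cv2.INTER_CUBIC))
crop('scene44.png','s44.png',420,260,140,150,4)
print(cv2.absdiff(a,b).mean(),cv2.absdiff(c,d).mean())
```

```text
6.657887931034483 9.764183908045977
```

View pics/cmp3.png

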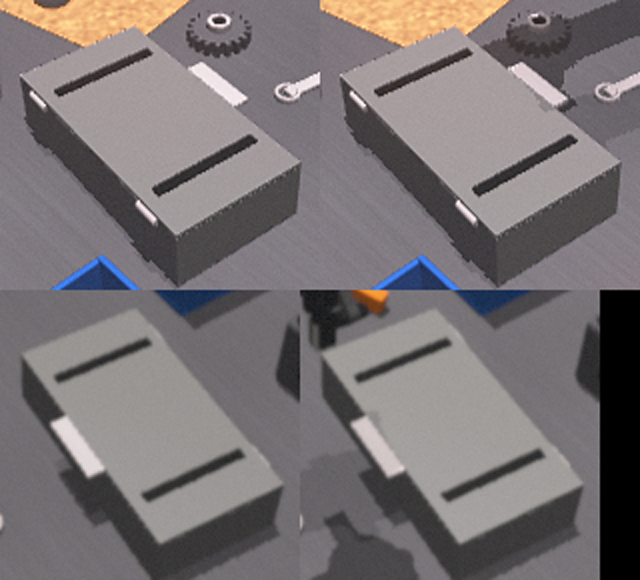

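View pics/scene44.png

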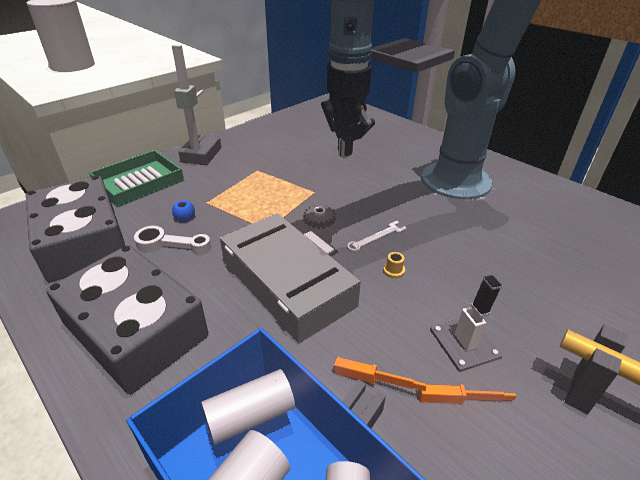

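View pics/side44.png

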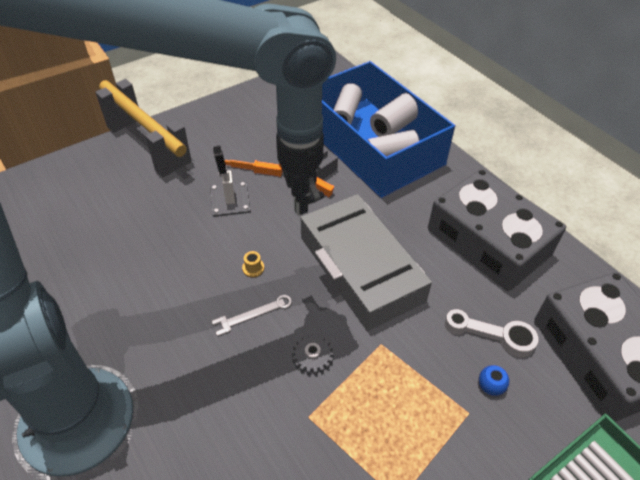

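View pics/s44.png

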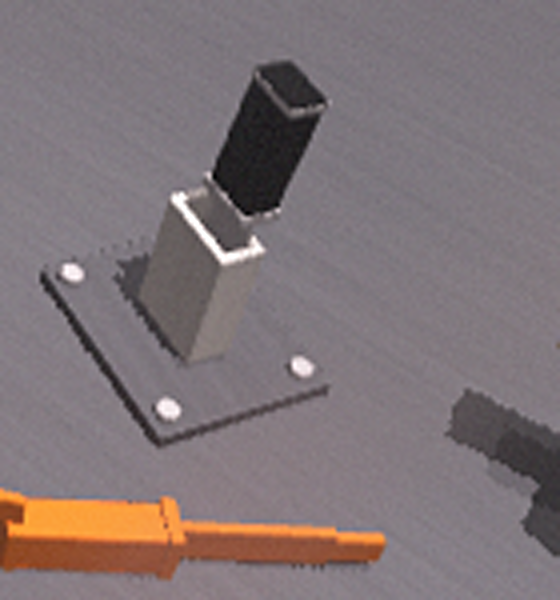

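The lid edges match the opening pictures pixel for pixel, and the bar stands in its sleeve. The bystanders are where they were, and the robot touches nothing. Handing in.

Run:
```python
from h import *
print(workorder.job_done())
```

```text
the job is handed in; nothing more can be done
None
```

I finished the job and handed it in at about 54 s of the 210 s allowed; the hand-in gives no verdict.

**What I did**
- **Opening the lid:** The tool cannot tilt, so I pivoted the gripped bar about 47° in the pads by pressing the blade on the lid's end edge. I then put the blade under the tab, levered the lid open and swung it back to its stop, which I measured at about 116° from the pictures.
- **Bar back in the holder:** I straightened the bar against the case's front wall and put it back in the holder, blade down, before moving any balls.
- **Balls:** Two were present. One was knocked aside during the run, so I remeasured it before gripping. Each went down until the wrist force showed contact with the rubber, one in compartment 0 and one in compartment 1.
- **Closing the lid:** I pushed it shut with the closed fingers until it pressed on the rim at about 13 N.

**Last checks**
- The shut lid's edges line up with the starting pictures in both views, by eye.
- The bar stands in the sleeve, leaning slightly in the loose pocket.
- The wrench, bush, gear, connecting rod and V-block look unmoved, and the arm is clear of everything.

**What disagreed**
- **Orange look-alikes:** Both fell over at about 1.4 to 1.9 s, before I had gripped anything and while the gripper was well clear of them. They now lie on the bench.
- **Fingertip height:** While pressing the lid shut, the tool point read about 52 mm although the lid's top should be at 73 mm. I stopped on force and on the pictures instead of that reading.

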